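# Pack glass slides in a snap-lid transport case

### The job

Get these slides ready for the courier: lay the stack of glass slides flat in the bed of the open white slide case, then put the blue cover on and press it down until the clips at both ends have snapped over the case's rim. Set the glass and the cover down in place, do not drop them, and leave the dropper bottle, label roll and timer where they stand.

Things in the scene. Friction and masses are not known exactly. Their poses are not given: they have to be found in the camera images.
- slides_mid (a point): Stack of 7 clear glass microscope slides lying flat, one end frosted; 28 mm (own x, the width to grip) x 77 mm (own y) x 8 mm thick, 35 g. The point is the centre of the stack, 4 mm above its underside. Either end may face either way in the case.
- case: Loose white plastic base of the slide case, 116 (own x) x 66 mm (own y), 0.3 kg; origin: centre of its underside. Its rim is a flange with round edge, 16 to 20 mm above the underside, reaching x = +-58 mm; inside it stands a low rounded lip to 25.5 mm, left out along the middle 54 mm of the long sides as room for fingers; the floor lies at 14 mm.
- case_bed (a point): Centre of the bed, 24 mm above the case's underside, axes as the case's: top of two cross bars (x = +-22 mm) that carry the slides, long side along the case's x. Round-topped nubs (to 29 mm above the underside) locate the glass: end stops 80.5 mm apart; side nubs 31.5 mm apart at x = +-(27 to 35). Beside the middle 50 mm all is clear. Slides home: centre 4 mm above this point.
- cover_grip (a point): Centre of the finger grip on the cover: a dark blue bar, 60 (own x) x 14 mm (own y), 20 mm tall above the cover's top; the point lies half-way up. The cover is a shallow translucent blue cap, 112 x 64 mm, 90 g, white panel on top, a clip arm at each short end (128 mm over both); it starts standing on the clips' lower edges, 44 mm below the point. Fits either way round.
- cover_end_a (a point): Point on the lower edge of the cover's skirt (29 mm below the grip point) at its +x end, by clip_a. Fully home this edge sits on the case's rim, 20 mm above the case's underside (grip point at 49 mm). Until the clips snap over, the cover stands about 9 mm higher on their slanted lower ends.
- cover_end_b (a point): The same at the cover's -x end, by clip_b.
- clip_a (a joint): Spring hinge of the dark blue clip arm at the cover's +x end; rad, about -0.02 at rest, pushed outward by the rim to about 0.15, under 0.03 again once its hook is below the rim. The slanted lower ends guide the cover on from up to 3 mm off. Snapping both over takes 10 to 20 N in all, straight down at the middle; then the skirt meets the rim hard.
- clip_b (a joint): The same for the arm at the cover's -x end.
- dropper: Amber dropper bottle, 36 mm wide and 108 mm tall, a bystander; origin at the centre of its underside.
- label_roll: White roll of labels lying flat, 62 mm across, 26 mm high, a bystander; origin at the centre of its underside.
- timer: Red bench timer lying flat, 78 x 62 x 17 mm, a bystander; origin at the centre of its underside.
There are look-alikes about, which are no part of the job. There is more than one size of the part that bears cover_grip; the job needs the larger. Leave any brown look-alike of the part that bears slides_mid alone.

How it is judged (in metres and radians):
On the way, in this order (a step that is already met when the one before it is completed fails the run):
1. the glass slides lie flat in the bed of the case and are let go (horizontal distance between slides_mid and case_bed below 0.005 m and z of slides_mid in the frame of case between 0.0255 and 0.0305 m and angle between slides_mid's own z axis and vertical below 0.06 rad and angle between the y axis of slides_mid and the x axis of case, either way round below 0.1 rad and contact force between the fingers and slides below 0.05 N), for 0.2 s.
2. the cover is down on the rim with both clips snapped over it (z of cover_end_a in the frame of case between 0.017 and 0.022 m and z of cover_end_b in the frame of case between 0.017 and 0.022 m and horizontal distance between cover_grip and case_bed below 0.004 m and value of joint each of clip_a, clip_b below 0.04 rad), for 0.2 s.
At the end, for the whole second after the job is handed in: Slides flat in the bed (centre within 5 mm), cover's skirt down on the rim at both ends (within 2 mm) and centred within 4 mm, both clips sprung back under the rim (under 0.04 rad), case flat on the bench, all at rest; bystanders within 3 cm of their places (all of step 2 and horizontal distance between slides_mid and case_bed below 0.005 m and z of slides_mid in the frame of case between 0.0255 and 0.0305 m and angle between each of slides_mid, case's own z axis and vertical below 0.06 rad and angle between the y axis of slides_mid and the x axis of case, either way round below 0.1 rad and height (world z) of case below 0.004 m and linear speed of each of case, cover, slides below 0.01 m/s); the robot touches nothing.
It fails at once if the glass slides are let go in the air and dropped (height (world z) of slides_mid above 0.048 m and contact force between the fingers and slides below 0.01 N).
It fails at once if the cover is let go in the air and dropped (height (world z) of cover_grip above 0.085 m and contact force between the fingers and cover below 0.01 N).
It fails at once if the dropper bottle, label roll or timer is moved more than 3 cm or knocked over (distance of any of dropper, label_roll, timer from where it was at the start of the episode above 0.03 m or angle between any of dropper, label_roll, timer's own z axis and vertical above 0.5 rad).
It also fails if it takes over 48 s, if anything falls off the work surface, if the arm or the gripper's body presses on something with over 40 N, if the wrist force passes 120 N, or if a joint passes its speed limit or range.

### The arm

A 7-joint arm with a two-finger parallel gripper is mounted at the origin on a cart in front of the work surface, level with it; the furniture and walls round the work are solid. World frame = base frame: x ahead of the robot, y to its left, z up, the work surface at z = 0. Lengths are in mm, angles in rad, forces in N, time in s.
With the tool pointing down it reaches from about 400 to 875 mm from the base axis. Payload 4.4 kg.
Tool frame: the origin (TCP) lies midway between the tips of the shut fingers; the grasp point (between the pads) lies 19 mm behind it; x points along the fingers, z is the direction in which the jaws open and shut, and the axes are right-handed (so a half turn about x gives the same grasp; the last joint's range is limited). The gripper opens to 85 mm and grips with 20 to 120 N. Pads are 22 mm wide; open, the fingers measure 114 mm over their backs; the gripper's body (76 mm by 85 mm) begins 54 mm behind the grasp point. The pads swing forward as they close: fully open they stand 13 mm farther back than shut.
Start: joints at [1.226, 0.628, 0.038, 1.517, -0.027, 0.996, -0.02], TCP at [178.91, -624.907, 207.713] pointing down, gripper open.
Joint ranges: [-3.06, 3.06], [-0.37, 2.12], [-1.25, 1.32], [0.18, 2.47], [-1.1, 4.24], [0.23, 1.98], [-2.94, 2.94]. Speed limits (rad/s): [2.57, 2.57, 3.14, 3.14, 3.14, 3.14, 3.14].

### API

Orientations are given as [roll, pitch, yaw] about the fixed x, y, z axes, in that order (R = Rz(yaw) Ry(pitch) Rx(roll)).
In Python, from cell import ctrl gives the robot as it stands. The module is installed in compiled form; this text tells all that it offers.
- The arm moves only by the tool servo_tool, never from a script. Its argument "rows" is a list of rows, each an object of numbers: "dx", "dy", "dz": the shift along the tool's x, y, z in units of 750 mm (1.0 is 750 mm); "wx", "wy", "wz": the turn, a rotation vector about the tool's x, y, z in units of 6 degrees (1.0 is 6 degrees); "fingers": the closure, from 0 (fully open) to 1 (shut). In form: [{"dx": .., "dy": .., "dz": .., "wx": .., "wy": .., "wz": .., "fingers": ..}, ...]. A call has 1 to 5 rows; each row shifts and turns the commanded pose from where the row before left it, along the tool's axes as they then stand; what a row does not reach is not made up. A row lasts 1/8 s, in which the tool goes at most 62.5 mm and 10.7 degrees, less where a joint would pass 70% of its speed; a pose out of reach is approached as far as the arm can. A call with a number of a shift or a turn outside -1 to 1 is refused whole. A call with a gripper value outside its range is refused whole. The fingers move at their own pace and stop on an object; the grip force is fixed at half the most. Time passes only in rows, so rows that do not move let the fingers close. It gives the time, the measured TCP pose, the force and the opening at its end, in the units of the state.
- ctrl.read_state(): the state, without advancing time (a new reading comes with each control period).
- ctrl.get_image(name): name is "scene" or "top" or "wrist"; returns the picture (384x512x3 uint8, red, green, blue); there is no depth.
- ctrl.camera_info(name): a dict with "fovy" (degrees; the focal length in pixels is half the picture's height over the tangent of half this angle, whatever the lens; pixels are square), "cx", "cy" (the principal point, pixels), "k1" (the pictures are not rectified: a ray, as slopes to the right and down, at radius r is drawn at 1 + k1 r^2 times it, then the intrinsics apply), "R" (3x3) and "t" (3): a world point X has camera coordinates R X + t. Camera axes: x right, y down, z forward; pixel columns grow to the right and rows downward; lengths in mm; the calibration is good to about 2 mm. A picture is of the moment at which its call begins: read the wrist's pose just before it. camera_info takes no time and is no camera call; for the wrist camera it gives the pose at the moment of the call.
- ctrl.finish_job(): hands the job in, once; it reports no verdict.
Trained networks look in the newest picture that a camera, given by its name, has taken for a name from the list of things; names that differ only in an ending like _2 or _b are one class to them, and where a whole thing is asked for, a point or a joint stands for the part that bears it (a point fixed in the world has none). Each returns a list of dicts, best first, with "conf" (0 to 1); they miss things now and then, are a little off and sometimes report something else, mostly with a low value. They report only what shows in the picture. A call takes as long as a camera call. They do not tell look-alikes from the thing itself.
- ctrl.search_frame(label, camera): "extent" ([centre column, centre row, width, height] in pixels, round what is visible of it).
- ctrl.silhouettes(label, camera): "region" (384x512 bool, what is visible of it) and "extent" ([centre column, centre row, width, height] in pixels, round what is visible of it).
- ctrl.mark_of(label, camera): "point" ([column, row] in pixels: a listed point, or the origin of a listed thing).
The state is a dict: "clock": time; "qpos": joint angles; "qd": joint speeds; "tau": joint torques, N m; "eef_pos": TCP position; "tool_rot": TCP orientation; "force": force on the tool from outside, world axes, zero at the start; "torque": the same for the moment, N m; "width": finger opening in mm.
Only numpy, scipy, OpenCV 4.12 (cv2) and the standard library are available. Lean on these libraries where they do the work, as an engineer would, in place of code of your own. Each camera call takes 0.05 s, during which the arm holds its last target.

## Working session

There is one attempt and no reset: what is moved stays moved. The work goes in short steps, Python scripts to look and compute and a tool call to move; the robot and the scene stay as the last step left them, time stands still between calls to the robot, and variables do not carry over. Pictures are saved under pics/ and viewed, and the job is handed in when it is done.

Besides the shell and the picture viewer there is one more tool, called after "Call:" in YAML: its name, and indented under it one key for each argument. servo_tool: Moves the arm, as the interface text tells. Its arguments: {"type":"object","properties":{"rows":{"type":"array"}},"required":["rows"]}

```bash
mkdir -p pics; python3 - <<'E'
from cell import ctrl
import cv2
s=ctrl.read_state();print(s)
for n in ["scene","top","wrist"]:
    im=ctrl.get_image(n);cv2.imwrite(f"pics/{n}0.png",im[:,:,::-1])
    print(n,ctrl.camera_info(n))
    for l in ["slides_mid","case","cover_grip","case_bed"]:
        print(l,[(round(d['conf'],2),[round(float(v)) for v in d['point']]) for d in ctrl.mark_of(l,n)])
print(ctrl.read_state()['clock'])
E
```

```text
{'clock': 0.0, 'qpos': array([ 1.22622462,  0.62937063,  0.03843802,  1.51831415, -0.02700451,
        0.99628739, -0.01998995]), 'qd': array([-1.03732609e-03,  8.73551610e-04, -8.23524014e-05, -1.40605170e-03,
        5.93242584e-04,  1.78025815e-03,  3.36593131e-04]), 'tau': array([-6.80946632e-04, -5.63404155e+01,  1.22657865e+00, -1.93446207e+01,
        1.11044492e-02,  1.04972773e-02,  9.91620482e-06]), 'eef_pos': array([ 178.7202966 , -624.28351022,  206.79038558]), 'tool_rot': array([-3.13161971,  1.56893466,  1.85955297]), 'force': array([0.54463512, 0.68134957, 0.65455904]), 'torque': array([-0.00250472,  0.00797835,  0.02298966]), 'width': 85.58250626403415}
scene {'fovy': 54.77021130095049, 'cx': 253.50540585030964, 'cy': 189.17319031003385, 'k1': -0.0303271515514841, 'R': array([[-0.6898045 , -0.72377128,  0.01802454],
       [-0.37503243,  0.33591509, -0.8640091 ],
       [ 0.61929026, -0.60275716, -0.50315344]]), 't': array([455.21161108, 206.18108946, 668.09143768])}
slides_mid [(0.61, [166, 265]), (0.59, [204, 236]), (0.43, [241, 178])]
case [(0.66, [273, 203])]
cove
[... 330 characters left out ...]
706e-01,  6.89027615e-04, -9.89301358e-01]]), 't': array([ 112.01746327,  531.52910645, 1014.57257983])}
slides_mid [(0.75, [203, 196]), (0.63, [165, 204]), (0.28, [338, 209])]
case [(0.57, [273, 200])]
cover_grip [(0.93, [233, 221]), (0.63, [337, 205]), (0.55, [341, 158])]
case_bed [(0.79, [270, 202]), (0.44, [339, 157])]
wrist {'fovy': 68.90468625971901, 'cx': 253.3902780256237, 'cy': 197.3456237402446, 'k1': -0.020555567593231124, 'R': array([[ 0.27513345, -0.96140488,  0.00149374],
       [-0.92840566, -0.26528556,  0.26016628],
       [-0.24972887, -0.07296724, -0.96556267]]), 't': array([-650.83089241,  -33.02797317,  377.00014336])}
slides_mid []
case []
cover_grip []
case_bed []
0.75
```

```bash
python3 - <<'E'
import cv2
im=cv2.imread("pics/top0.png");cv2.imwrite("pics/top0c.png",cv2.resize(im[120:270,130:390],None,fx=3,fy=3,interpolation=cv2.INTER_CUBIC))
im=cv2.imread("pics/scene0.png");cv2.imwrite("pics/scene0c.png",cv2.resize(im[90:320,110:400],None,fx=2.5,fy=2.5,interpolation=cv2.INTER_CUBIC))
E
```

```text
(no output)
```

View pics/top0.png

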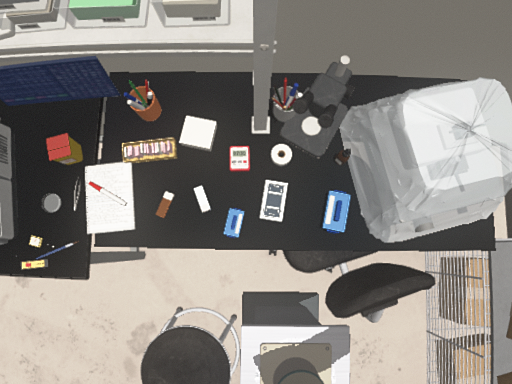

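View pics/top0c.png

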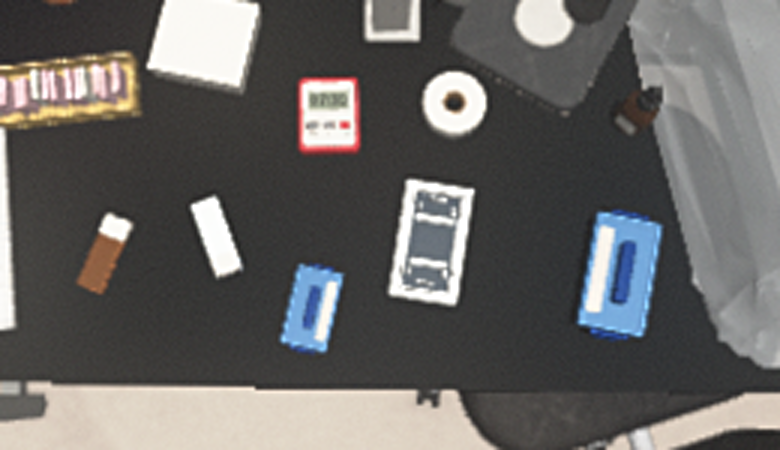

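View pics/scene0c.png

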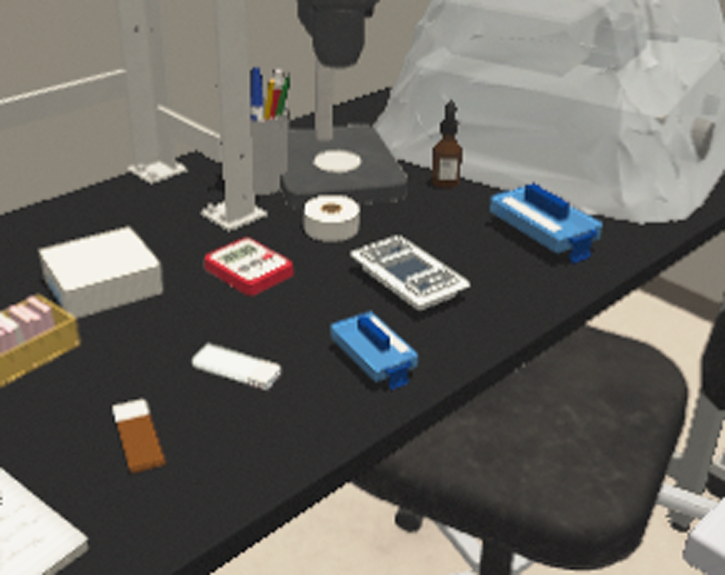

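The top picture shows candidates at (202,199), a white, frosted slide stack, and (165,204), the brown look-alike, so I use (202,199). The covers are at (337,211), which is large, and (234,222), which is small, so I use (337,211). The case is at (273,201), the timer at (239,157) and the label roll at (281,154). The dropper is at about (342,157), right beside the plastic hood. Next I'll measure positions.

```bash
cat > h.py <<'E'
from cell import ctrl
import numpy as np, cv2
from scipy.spatial.transform import Rotation as Ro
def K(i):
    f=192/np.tan(np.radians(i['fovy']/2)); return np.array([[f,0,i['cx']],[0,f,i['cy']],[0,0,1.]]),np.array([i['k1'],0,0,0,0.])
def rays(p,i):
    k,d=K(i); u=cv2.undistortPoints(np.float64(p).reshape(-1,1,2),k,d).reshape(-1,2)
    D=np.c_[u,np.ones(len(u))]@i['R']; C=-i['R'].T@i['t']; return C,D
def onplane(p,i,z):
    C,D=rays(p,i); return C+D*((z-C[2])/D[:,2])[:,None]
def proj(X,i):
    k,d=K(i); return cv2.projectPoints(np.float64(X).reshape(-1,3),cv2.Rodrigues(i['R'])[0],i['t'],k,d)[0].reshape(-1,2)
def rect(mask,i,z):
    c=max(cv2.findContours(mask.astype(np.uint8),cv2.RETR_EXTERNAL,cv2.CHAIN_APPROX_NONE)[0],key=len)
    P=onplane(c.reshape(-1,2),i,z)[:,:2]
    (c0,(w,h),a)=cv2.minAreaRect(P.astype(np.float32))
    if w<h: w,h,a=h,w,a+90
    return np.round(c0,1),round(w,1),round(h,1),round((a+90)%180-90,1)
def tri(ps,infos):
    A=np.zeros((3,3));b=np.zeros(3)
    for p,i in zip(ps,infos):
        C,D=rays([p],i);d=D[0]/np.linalg.norm(D[0]);M=np.eye(3)-np.outer(d,d);A+=M;b+=M@C
    return np.linalg.solve(A,b)
E
python3 - <<'E'
from h import *
i=ctrl.camera_info("top");j=ctrl.camera_info("scene")
print("slides", tri([(203,196),(204,236)],[i,j])); print("case",tri([(273,200),(273,203)],[i,j])); print("cover",tri([(337,205),(327,168)],[i,j]))
ctrl.get_image("top")
for l,z in [("slides_mid",6),("case",18),("cover_grip",25),("dropper",50),("timer",10),("label_roll",20)]:
    for d in ctrl.silhouettes(l,"top"): print(l,round(d['conf'],2),np.round(d['extent']),rect(d['region'],i,z))
    if l=="cover_grip" or l=="slides_mid": print([(round(d['conf'],2),onplane([d['point']],i,{'cover_grip':44}.get(l,4)).round()) for d in ctrl.mark_of(l,"top")])
# tall obstacles: hood edge points
print(onplane([(355,190),(365,225),(345,140),(262,125),(330,150)],i,0).round())
E
```

```text
slides [526.39112399 280.32280472  -1.68952293]
case [5.16764773e+02 6.83846811e+01 1.15464785e-01]
cover [ 495.70852185 -117.06128731   46.05695987]
slides_mid 0.76 [165. 204.  17.  22.] (array([499.5, 394.2]), 71.1, 26.3, -15.8)
slides_mid 0.73 [203. 197.  19.  30.] (array([519.4, 283.3]), 82.9, 29.6, 21.1)
slides_mid 0.73 [273. 200.  29.  38.] (array([517.5,  66.2]), 117.4, 67.3, -8.7)
[(0.57, array([[497., 385.,   4.]])), (0.53, array([[528., 283.,   4.]]))]
cover_grip 0.72 [235. 223.  22.  32.] (array([447., 184.]), 84.5, 43.8, -14.9)
cover_grip 0.65 [337. 210.  28.  42.] (array([ 484.2, -116. ]), 130.5, 70.3, -8.5)
[(0.62, array([[453., 190.,  44.]])), (0.6, array([[ 490., -119.,   44.]]))]
dropper 0.69 [342. 158.  14.  16.] (array([ 645.8, -133.3]), 56.7, 33.3, -44.9)
timer 0.6 [242. 159.  17.  21.] (array([642.2, 170.4]), 78.2, 60.8, 1.5)
label_roll 0.52 [282. 154.  20.  21.] (array([655.1,  47.9]), 62.3, 57.5, 0.4)
[[ 551. -182.    0.]
 [ 445. -210.    0.]
 [ 709. -155.    0.]
 [ 753.  105.    0.]
 [ 676. -107.    0.]]
```

View pics/scene0.png

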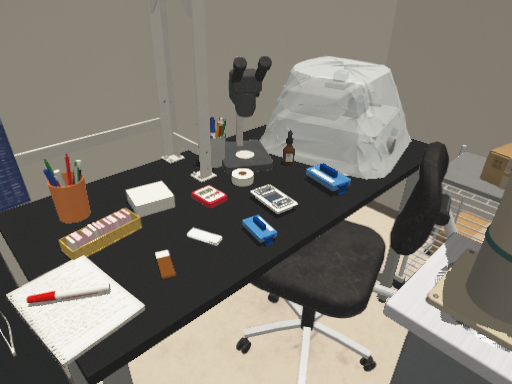

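View pics/wrist0.png

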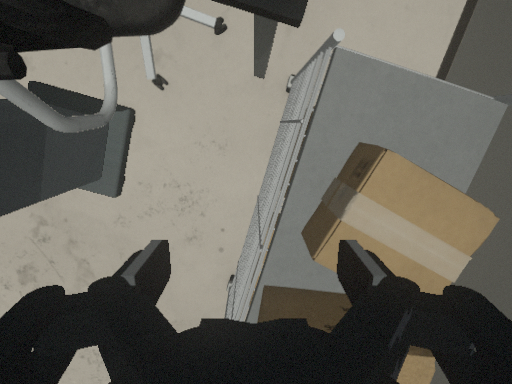

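```bash
python3 - <<'E'
from h import *
i=ctrl.camera_info("top");j=ctrl.camera_info("scene")
for z in (0,100,200,300): print(z,onplane([(365,235),(390,242),(420,240),(495,225),(350,170)],i,z).round().tolist())
print(proj([[178,-625,207],[300,-300,200]],i),proj([[400,-220,0],[400,-290,0]],j))
E
```

```text
0 [[415.0, -209.0, 0.0], [394.0, -285.0, 0.0], [400.0, -380.0, 0.0], [447.0, -632.0, 0.0], [613.0, -168.0, 0.0]]
100 [[411.0, -179.0, 100.0], [393.0, -248.0, 100.0], [398.0, -334.0, 100.0], [440.0, -563.0, 100.0], [591.0, -141.0, 100.0]]
200 [[408.0, -148.0, 200.0], [391.0, -211.0, 200.0], [396.0, -288.0, 200.0], [434.0, -493.0, 200.0], [569.0, -115.0, 200.0]]
300 [[404.0, -118.0, 300.0], [389.0, -173.0, 300.0], [394.0, -242.0, 300.0], [427.0, -424.0, 300.0], [548.0, -88.0, 300.0]]
[[545.26323981 324.15079304]
 [426.06680484 279.23396799]] [[372.80132056 182.92392327]
 [385.25235104 175.2101094 ]]
```

```bash
python3 - <<'E'
from h import *
i=ctrl.camera_info("top");j=ctrl.camera_info("scene")
for a,b in [((380,290),(425,200)),((432,281),(438,150)),((330,305),(400,240))]:
    X=tri([a,b],[i,j]); print(X.round(),proj(X,i).round(),proj(X,j).round())
im=cv2.imread("pics/top0.png")
cv2.imwrite("pics/t1.png",cv2.resize(im[180:384,240:512],None,fx=2.9,fy=2.9,interpolation=cv2.INTER_CUBIC))
im=cv2.imread("pics/scene0.png")
cv2.imwrite("pics/s1.png",cv2.resize(im[40:300,260:512],None,fx=2.3,fy=2.3,interpolation=cv2.INTER_CUBIC))
E
```

```text
[ 255. -250.   -3.] [[379. 289.]] [[427. 200.]]
[ 292. -363.   97.] [[431. 279.]] [[441. 150.]]
[221. -98. -37.] [[327. 299.]] [[409. 240.]]
```

View pics/t1.png

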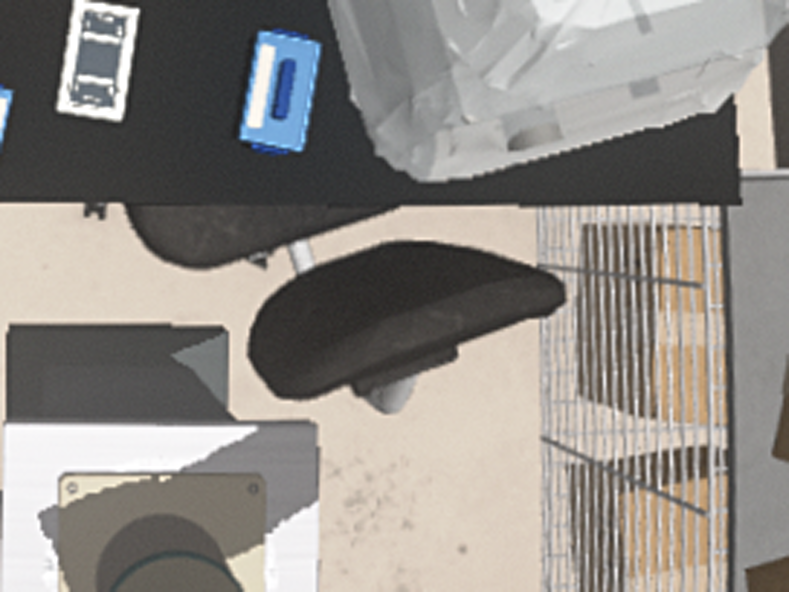

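View pics/s1.png

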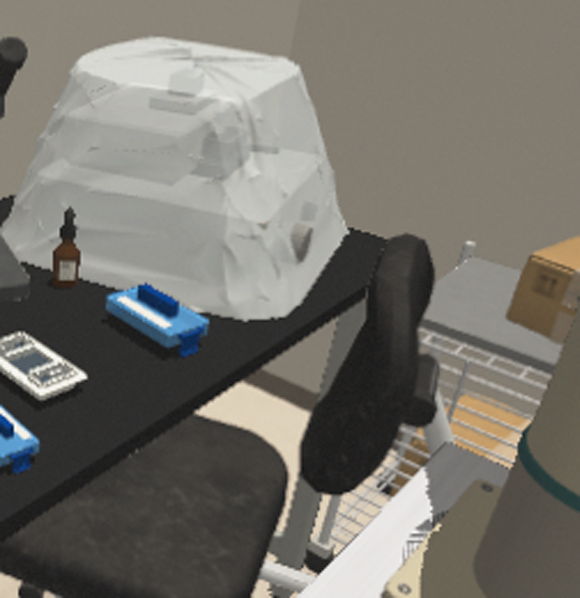

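```bash
cat >> h.py <<'E'
def tool(s=None):
    s=s or ctrl.read_state(); R=Ro.from_euler('xyz',s['tool_rot']).as_matrix(); return s['eef_pos'],R
def plan(target,zyaw=None,cur=None):
    """world delta -> tool units; zyaw = desired world direction (deg, mod 180) of the jaw axis, tool down"""
    p,R=cur or tool(); d=R.T@(np.array(target)-p)/750
    out=dict(d=d.round(4),tcp=p.round(1),xt=R[:,0].round(3),zdir=round(float(np.degrees(np.arctan2(R[1,2],R[0,2]))),1))
    if zyaw is not None:
        best=None
        for a in (zyaw,zyaw+180):
            z=np.array([np.cos(np.radians(a)),np.sin(np.radians(a)),0]);x=np.array([0,0,-1.]);y=np.cross(z,x)
            r=Ro.from_matrix(R.T@np.c_[x,y,z]).as_rotvec(degrees=True)/6
            out['w%d'%a]=r.round(2)
    return out
E
python3 - <<'E'
from h import *
p,R=tool();print(p,R.round(3));i=ctrl.camera_info("wrist");C=-i['R'].T@i['t'];print("cam in tool",R.T@(C-p), "camaxes in tool",(R.T@i['R'].T).round(3))
print(plan([118,-413,300],111))
E
```

```text
[ 178.90153555 -624.91872559  207.70101118] [[ 0.     0.961  0.275]
 [-0.     0.275 -0.961]
 [-1.     0.     0.   ]]
cam in tool [-165.88591126   66.1378112     0.26436854] camaxes in tool [[-0.002 -0.26   0.966]
 [-0.    -0.966 -0.26 ]
 [ 1.    -0.     0.001]]
{'d': array([-0.1231, -0.0003, -0.294 ]), 'tcp': array([ 178.9, -624.9,  207.7]), 'xt': array([ 0., -0., -1.]), 'zdir': -74.0, 'w111': array([29.16, -0.  , -0.  ]), 'w291': array([-0.84,  0.  , -0.  ])}
```

Call:
servo_tool:
  rows:
    - {"dx": -0.035, "dz": -0.07, "wx": 0, "wy": 0, "wz": 0, "dy": 0, "fingers": 0}
    - {"dx": -0.035, "dz": -0.075, "fingers": 0, "dy": 0, "wx": 0, "wy": 0, "wz": 0}
    - {"dx": -0.035, "dz": -0.075, "fingers": 0, "dy": 0, "wx": 0, "wy": 0, "wz": 0}
    - {"dx": -0.025, "dz": -0.07, "fingers": 0, "dy": 0, "wx": 0, "wy": 0, "wz": 0}
    - {"dx": 0, "dz": 0, "fingers": 0, "dy": 0, "wx": 0, "wy": 0, "wz": 0}

```text
clock: 1.82
eef_pos: [118.3, -413.5, 307.0]
tool_rot: [0.187, 1.569, -1.105]
force: [1.1, -0.9, -0.2]
width: 85.4
```

Call:
servo_tool:
  rows:
    - {"dy": 0.059, "dz": -0.011, "fingers": 0}
    - {"dy": 0.059, "dz": -0.011, "fingers": 0}
    - {"dy": 0.059, "dz": -0.011, "fingers": 0}
    - {"dy": 0.059, "dz": -0.011, "fingers": 0}
    - {"dy": 0.056, "dz": -0.037, "fingers": 0}

```text
schema error: expected keys dx, dy, dz, wx, wy, wz, fingers
```

Call:
servo_tool:
  rows:
    - {"dy": 0.056, "dz": -0.037, "fingers": 0}
    - {"dy": 0.056, "dz": -0.037, "fingers": 0}
    - {"dy": 0.042, "dz": -0.053, "fingers": 0}
    - {"dy": 0.042, "dz": -0.053, "fingers": 0}
    - {"dy": 0.042, "dz": -0.053, "fingers": 0}

```text
schema error: expected keys dx, dy, dz, wx, wy, wz, fingers
```

Call:
servo_tool:
  rows:
    - {"dx": 0, "dy": 0.059, "dz": -0.011, "wx": 0, "wy": 0, "wz": 0, "fingers": 0}
    - {"dx": 0, "dy": 0.059, "dz": -0.011, "wx": 0, "wy": 0, "wz": 0, "fingers": 0}
    - {"dx": 0, "dy": 0.059, "dz": -0.011, "wx": 0, "wy": 0, "wz": 0, "fingers": 0}
    - {"dx": 0, "dy": 0.059, "dz": -0.011, "wx": 0, "wy": 0, "wz": 0, "fingers": 0}
    - {"dx": 0, "dy": 0.056, "dz": -0.037, "wx": 0, "wy": 0, "wz": 0, "fingers": 0}

```text
clock: 2.45
eef_pos: [315.5, -297.8, 304.9]
tool_rot: [0.826, 1.569, -0.467]
force: [0.5, -1.1, 0.7]
width: 85.1
```

Call:
servo_tool:
  rows:
    - {"dx": 0, "dy": 0.056, "dz": -0.037, "wx": 0, "wy": 0, "wz": 0, "fingers": 0}
    - {"dx": 0, "dy": 0.056, "dz": -0.037, "wx": 0, "wy": 0, "wz": 0, "fingers": 0}
    - {"dx": 0, "dy": 0.042, "dz": -0.053, "wx": 0, "wy": 0, "wz": 0, "fingers": 0}
    - {"dx": 0, "dy": 0.042, "dz": -0.053, "wx": 0, "wy": 0, "wz": 0, "fingers": 0}
    - {"dx": 0, "dy": 0.042, "dz": -0.053, "wx": 0, "wy": 0, "wz": 0, "fingers": 0}

```text
clock: 3.08
eef_pos: [438.1, -78.7, 305.0]
tool_rot: [1.66, 1.57, 0.367]
force: [-0.2, 0.3, 0.8]
width: 85.7
```

```bash
cat > w.py <<'E'
from h import *
import sys
n=sys.argv[1]; labs=sys.argv[2:]
i=ctrl.camera_info("wrist"); im=ctrl.get_image("wrist"); cv2.imwrite(f"pics/{n}.png",im[:,:,::-1]); np.save(f"pics/{n}.npy",i,allow_pickle=True)
Z={"slides_mid":4,"case":0,"case_bed":24,"cover_grip":44,"cover_end_a":15,"cover_end_b":15}
for l in labs:
    for d in ctrl.mark_of(l,"wrist"): print(l,round(d['conf'],2),np.round(d['point'],1),onplane([d['point']],i,Z.get(l,0)).round(1))
print(ctrl.read_state()['clock'],tool()[0].round(1))
E
python3 w.py w1 case case_bed cover_grip cover_end_a slides_mid
```

```text
case 0.74 [180.3  91.6] [[515.5  63.2   0. ]]
case 0.4 [288.5 141.3] [[ 488.5 -125.7    0. ]]
case_bed 0.57 [173.   89.5] [[514.7  68.1  24. ]]
cover_grip 0.96 [ 87.8 112.1] [[449.6 177.1  44. ]]
cover_grip 0.79 [286.8 142.1] [[ 487.9 -117.5   44. ]]
cover_end_a 0.97 [303.5 111.8] [[ 538.7 -132.3   15. ]]
cover_end_a 0.79 [102.7  90.5] [[484.3 175.2  15. ]]
cover_end_a 0.78 [268.4 171.8] [[ 432.8 -106.9   15. ]]
cover_end_a 0.61 [ 89.4 133.4] [[414.  186.4  15. ]]
slides_mid 0.86 [40.8 49. ] [[518.4 282.8   4. ]]
3.375 [436.5 -81.3 304.9]
```

View pics/w1.png

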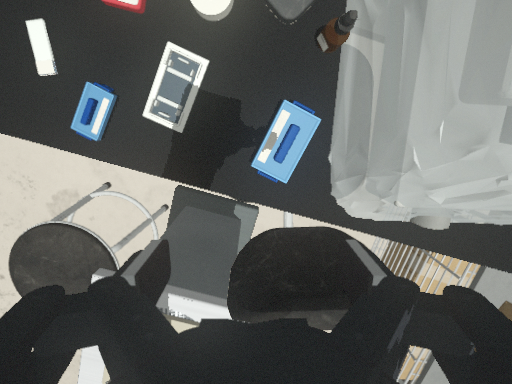

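Call:
servo_tool:
  rows:
    - {"dx": 0, "dy": 0.0265, "dz": -0.062, "wx": 0, "wy": 0, "wz": 0, "fingers": 0}
    - {"dx": 0, "dy": 0.0265, "dz": -0.062, "wx": 0, "wy": 0, "wz": 0, "fingers": 0}
    - {"dx": 0, "dy": 0.0265, "dz": -0.062, "wx": 0, "wy": 0, "wz": 0, "fingers": 0}
    - {"dx": 0, "dy": 0.0265, "dz": -0.062, "wx": 0, "wy": 0, "wz": 0, "fingers": 0}
    - {"dx": 0.045, "dy": 0.0265, "dz": -0.062, "wx": 0, "wy": 0, "wz": 0, "fingers": 0}

```text
clock: 4.0
eef_pos: [471.0, 171.4, 273.0]
tool_rot: [1.519, 1.564, 0.223]
force: [1.8, 0.1, -0.9]
width: 85.5
```

Call:
servo_tool:
  rows:
    - {"dx": 0.045, "dy": 0.0265, "dz": -0.062, "wx": 0, "wy": 0, "wz": 0, "fingers": 0}
    - {"dx": 0.045, "dy": 0.0265, "dz": -0.062, "wx": 0, "wy": 0, "wz": 0, "fingers": 0}
    - {"dx": 0, "dy": 0, "dz": 0, "wx": -0.8, "wy": 0, "wz": 0, "fingers": 0}
    - {"dx": 0, "dy": 0, "dz": 0, "wx": 0, "wy": 0, "wz": 0, "fingers": 0}

```text
clock: 4.5
eef_pos: [481.2, 269.9, 203.1]
tool_rot: [-1.077, 1.569, -2.288]
force: [0.6, 0.0, 0.3]
width: 85.1
```

```bash
python3 w.py w2 slides_mid; python3 - <<'E'
from h import *
i=ctrl.camera_info("wrist")
for d in ctrl.silhouettes("slides_mid","wrist"): print(round(d['conf'],2),d['extent'],rect(d['region'],i,6))
E
```

```text
slides_mid 0.97 [250.6 140.8] [[520.1 287.3   4. ]]
slides_mid 0.78 [167.1 121.5] [[505.5 394.3   4. ]]
4.6 [481.6 269.5 204.1]
0.75 [166.8, 122.3, 52.2, 60.5] (array([502.8, 395.3]), 78.9, 30.6, -22.0)
0.74 [253.0, 141.2, 20.7, 58.7] (array([521. , 283.1]), 76.2, 28.5, 22.1)
0.21 [474.9, 106.6, 64.9, 50.7] (array([660.1,  38.5]), 81.7, 65.3, -59.9)
```

View pics/w2.png

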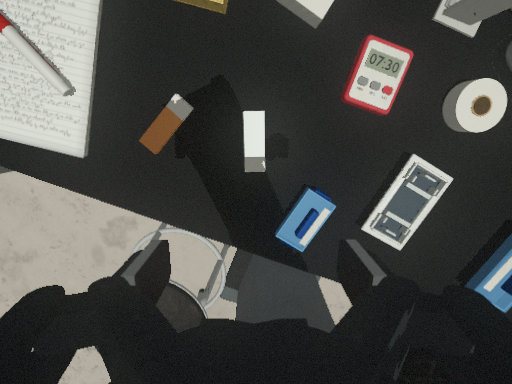

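```bash
python3 - <<'E'
from h import *
im=cv2.imread("pics/w2.png")
cv2.imwrite("pics/w2c.png",cv2.resize(im[95:185,215:300],None,fx=6,fy=6,interpolation=cv2.INTER_CUBIC))
i=np.load("pics/w2.npy",allow_pickle=True).item()
g=im.min(2)
for th in (90,130,170):
    m=np.zeros_like(g);m[100:180,230:275]=(g[100:180,230:275]>th);print(th,rect(m,i,8),rect(m,i,4))
# case white
m=np.zeros_like(g);m[140:255,355:460]=(g[140:255,355:460]>130);print("case",rect(m,i,20))
E
```

```text
90 (array([520.8, 283.2]), 76.2, 27.3, 22.2) (array([520.6, 283.1]), 77.0, 27.6, 22.2)
130 (array([529.1, 286.6]), 56.7, 26.1, 21.2) (array([529. , 286.5]), 57.4, 26.4, 21.2)
170 (array([529.6, 286.7]), 55.7, 26.1, 21.2) (array([529.5, 286.7]), 56.3, 26.3, 21.2)
case (array([517.1,  68.5]), 115.6, 66.1, -8.5)
```

View pics/w2c.png

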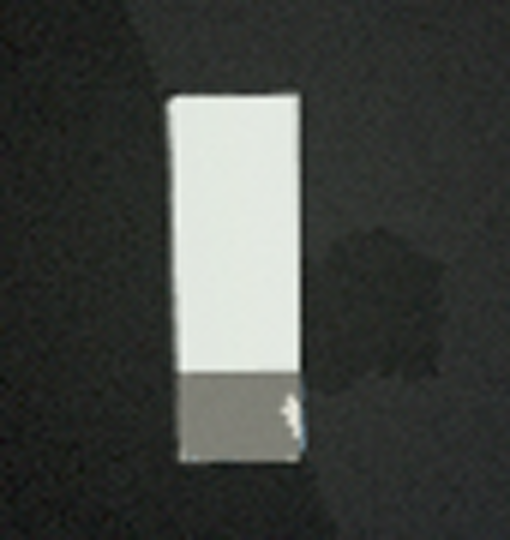

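```bash
python3 - <<'E'
from h import *
print(plan([521,283,50],111.5)); print(ctrl.read_state()['qpos'].round(2))
E
```

```text
{'d': array([0.2059, 0.0553, 0.0015]), 'tcp': array([481.6, 269.6, 204.4]), 'xt': array([ 0.001, -0.   , -1.   ]), 'zdir': -69.5, 'w111': array([ 2.984e+01, -1.000e-02, -1.000e-02]), 'w291': array([-0.16,  0.01, -0.01])}
[-0.29  0.52 -0.41  1.79  0.26  0.89 -2.03]
```

Call:
servo_tool:
  rows:
    - {"dx": 0.065, "dy": 0.02, "dz": 0, "wx": -0.16, "wy": 0, "wz": 0, "fingers": 0}
    - {"dx": 0.075, "dy": 0.02, "dz": 0.001, "wx": 0, "wy": 0, "wz": 0, "fingers": 0}
    - {"dx": 0.065, "dy": 0.015, "dz": 0.0005, "wx": 0, "wy": 0, "wz": 0, "fingers": 0}
    - {"dx": 0, "dy": 0, "dz": 0, "wx": 0, "wy": 0, "wz": 0, "fingers": 0}

```text
clock: 5.15
eef_pos: [518.1, 282.5, 47.3]
tool_rot: [-1.287, 1.564, -2.481]
force: [-0.0, -0.9, 0.6]
width: 85.3
```

```bash
python3 - <<'E'
from h import *
print(plan([521,283,1],111.5))
i=ctrl.camera_info("wrist");im=ctrl.get_image("wrist");cv2.imwrite("pics/w3.png",im[:,:,::-1]);g=im.min(2)
print(proj([[521,283,8]],i))
E
```

```text
{'d': array([0.0617, 0.0042, 0.0007]), 'tcp': array([518.1, 282.5,  47.3]), 'xt': array([-0.005, -0.004, -1.   ]), 'zdir': -68.4, 'w111': array([-29.99,  -0.09,   0.03]), 'w291': array([0.01, 0.02, 0.06])}
[[253.27897904 207.01705044]]
```

View pics/w3.png

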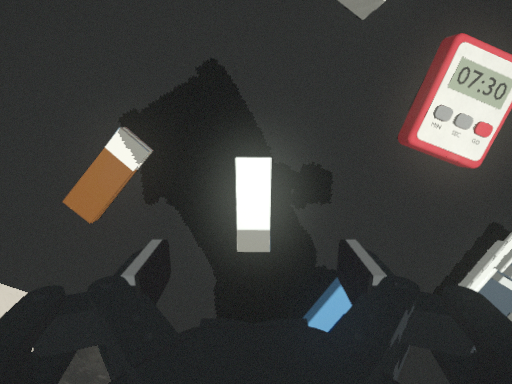

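Call:
servo_tool:
  rows:
    - {"dx": 0.03, "dy": 0.004, "dz": 0.0005, "wx": 0, "wy": 0, "wz": 0, "fingers": 0}
    - {"dx": 0.027, "dy": 0, "dz": 0, "wx": 0, "wy": 0, "wz": 0, "fingers": 0.3}
    - {"dx": 0, "dy": 0, "dz": 0, "wx": 0, "wy": 0, "wz": 0, "fingers": 0.4}

```text
clock: 5.58
eef_pos: [522.2, 285.5, 7.6]
tool_rot: [-0.632, 1.57, -1.824]
force: [-0.0, 0.4, -0.1]
width: 52.5
```

```bash
python3 - <<'E'
from h import *
print(plan([521,283,1],111.5))
i=ctrl.camera_info("wrist");im=ctrl.get_image("wrist");cv2.imwrite("pics/w4.png",im[:,:,::-1]);g=im.min(2)
print(proj([[521,283,8]],i))
E
```

```text
{'d': array([ 0.0088, -0.0027,  0.0025]), 'tcp': array([522.2, 285.5,   7.6]), 'xt': array([-0.   , -0.001, -1.   ]), 'zdir': -68.3, 'w111': array([-2.996e+01, -1.000e-02,  1.000e-02]), 'w291': array([0.04, 0.  , 0.  ])}
[[255.50616715 233.07054818]]
```

View pics/w4.png

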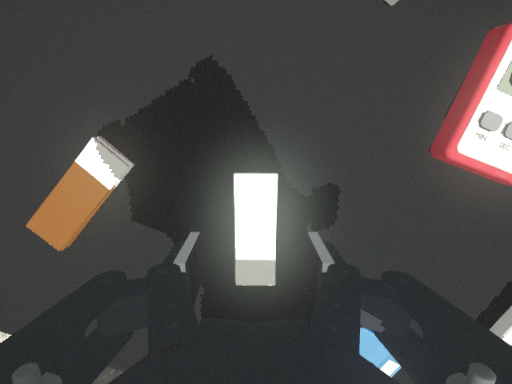

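Call:
servo_tool:
  rows:
    - {"dx": 0.008, "dy": -0.002, "dz": 0.0015, "wx": 0, "wy": 0, "wz": 0, "fingers": 0.5}
    - {"dx": 0, "dy": 0, "dz": 0, "wx": 0, "wy": 0, "wz": 0, "fingers": 0.55}
    - {"dx": 0, "dy": 0, "dz": 0, "wx": 0, "wy": 0, "wz": 0, "fingers": 0.6}

```text
clock: 6.0
eef_pos: [521.6, 284.5, 1.9]
tool_rot: [1.72, 1.57, 0.528]
force: [0.2, 0.7, -0.3]
width: 34.0
```

Call:
servo_tool:
  rows:
    - {"dx": 0, "dy": 0, "dz": 0, "wx": 0, "wy": 0, "wz": 0, "fingers": 1}
    - {"dx": 0, "dy": 0, "dz": 0, "wx": 0, "wy": 0, "wz": 0, "fingers": 1}
    - {"dx": 0, "dy": 0, "dz": 0, "wx": 0, "wy": 0, "wz": 0, "fingers": 1}
    - {"dx": 0, "dy": 0, "dz": 0, "wx": 0, "wy": 0, "wz": 0, "fingers": 1}

```text
clock: 6.5
eef_pos: [521.4, 284.3, 1.4]
tool_rot: [0.234, 1.571, -0.957]
force: [-0.2, 0.4, -0.4]
width: 0.1
```

```bash
python3 w.py w5; python3 -c "
from h import *
print(ctrl.read_state()['width'])"
```

```text
6.55 [521.4 284.4   1.5]
0.0018737128008391645
```

View pics/w5.png

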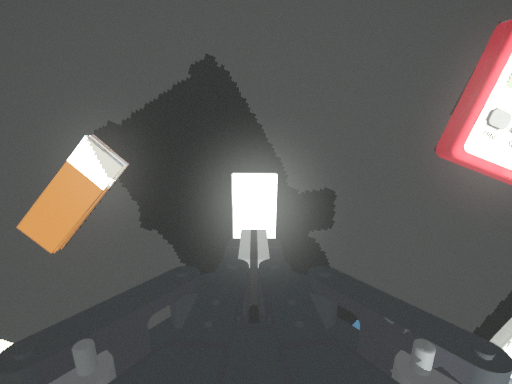

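```bash
python3 - <<'E'
from h import *
j=ctrl.camera_info("scene")
im=ctrl.get_image("scene");cv2.imwrite("pics/s5.png",im[:,:,::-1])
print(proj([tool()[0],[521,283,8]],j))
a=im[190:290,150:270,::-1];cv2.imwrite("pics/s5c.png",cv2.resize(a,None,fx=6,fy=6,interpolation=cv2.INTER_CUBIC))
E
```

```text
[[203.6669989  236.60810868]
 [204.11644349 234.06217802]]
```

View pics/s5c.png

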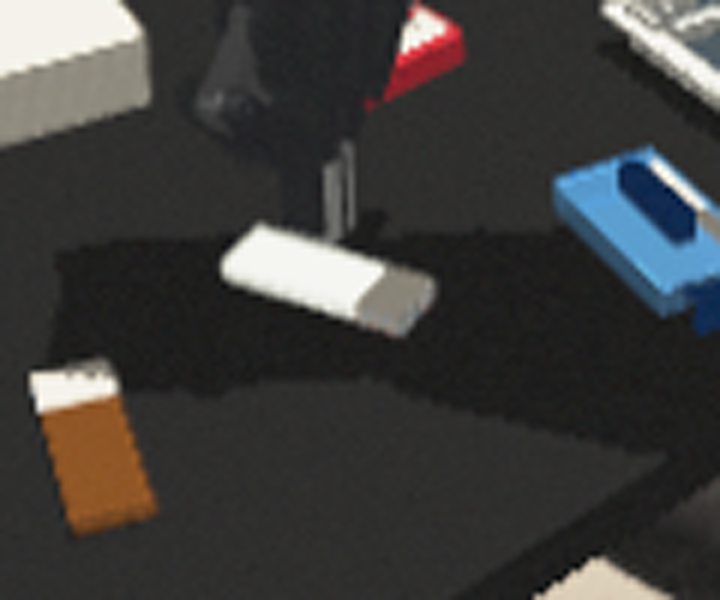

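```bash
python3 - <<'E'
from h import *
i=ctrl.camera_info("wrist");j=ctrl.camera_info("scene");t=ctrl.camera_info("top")
X=tri([(254,232),(207,229.3)],[i,j]);print(X,proj(X,i),proj(X,j))
# slide corners in scene at z=8: far-left top corner, near right
P=onplane([(150+263/6,190+225/6),(150+437/6,190+285/6),(150+403/6,190+322/6),(150+220/6,190+262/6)],j,8);print(P.round(1))
w=cv2.imread("pics/w5.png")
print(onplane([(232,174),(277,174)],i,8).round(1))
im=ctrl.get_image("top");cv2.imwrite("pics/t5.png",im[:,:,::-1]);cv2.imwrite("pics/t5c.png",cv2.resize(im[150:250,150:290,::-1],None,fx=5,fy=5))
E
```

```text
[522.88128854 279.80439012  15.45176259] [[260.65227521 239.2298773 ]] [[204.59456114 230.37054999]]
[[556.1 285.4   8. ]
 [483.8 260.3   8. ]
 [475.5 282.8   8. ]
 [547.9 310.6   8. ]]
[[551.5 309.    8. ]
 [561.1 284.9   8. ]]
```

View pics/t5c.png

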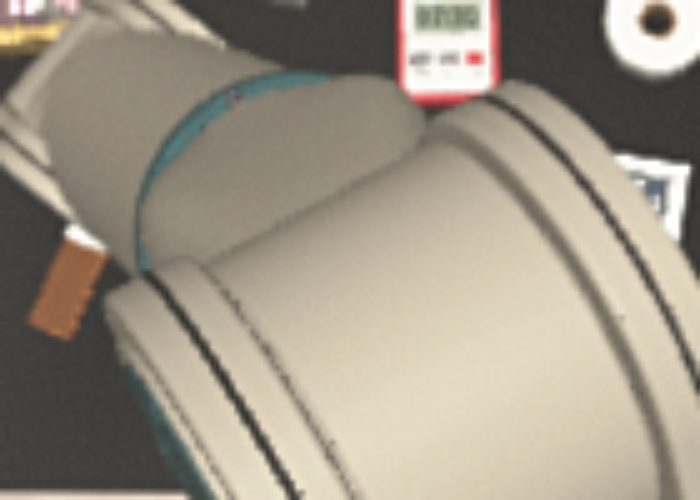

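```bash
python3 - <<'E'
import cv2
import numpy as np
a=cv2.imread("pics/w4.png")[160:310,160:350];b=cv2.imread("pics/w5.png")[160:310,160:350]
c=np.vstack([a,b]);c=np.clip(c.astype(float)*2,0,255).astype(np.uint8)
c=np.hstack([c[:150],c[150:]]);cv2.imwrite("pics/c45.png",cv2.resize(c,None,fx=2.1,fy=2.1,interpolation=cv2.INTER_CUBIC))
E
```

```text
(no output)
```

View pics/c45.png

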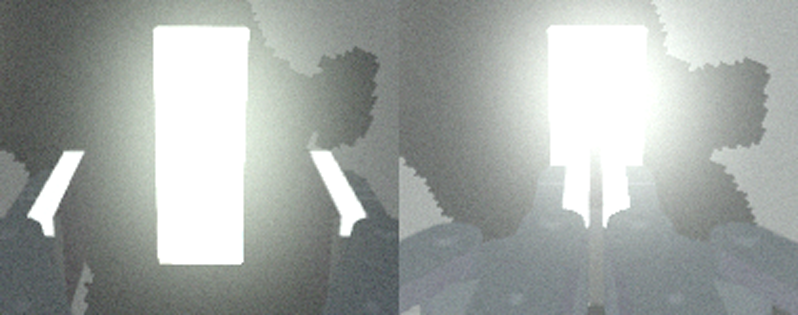

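Call:
servo_tool:
  rows:
    - {"dx": 0, "dy": 0, "dz": 0, "wx": 0, "wy": 0, "wz": 0, "fingers": 0.5}
    - {"dx": 0, "dy": 0, "dz": 0, "wx": 0, "wy": 0, "wz": 0, "fingers": 0.5}
    - {"dx": 0.006, "dy": 0, "dz": 0, "wx": 0, "wy": 0, "wz": 0, "fingers": 0.5}
    - {"dx": 0.003, "dy": 0, "dz": 0, "wx": 0, "wy": 0, "wz": 0, "fingers": 0.5}

```text
clock: 7.15
eef_pos: [521.2, 284.2, -5.7]
tool_rot: [-1.271, 1.57, -2.462]
force: [0.2, 0.7, -0.3]
width: 42.5
```

```bash
python3 - <<'E'
from h import *
i=ctrl.camera_info("wrist");im=ctrl.get_image("wrist")[:,:,::-1]
s=ctrl.read_state();print(s['eef_pos'],s['force'],s['width'])
c=im[160:310,160:350];c=np.clip(c.astype(float)*1.8,0,255).astype(np.uint8)
j=ctrl.get_image("scene")[190:290,150:270,::-1]
cv2.imwrite("pics/c6.png",np.hstack([cv2.resize(c,(400,316)),cv2.resize(j,(380,316),interpolation=cv2.INTER_CUBIC)]))
E
```

```text
[521.04564378 284.14197678  -5.90366821] [-0.13899111  0.09999555  0.52305068] 42.712891565724846
```

View pics/c6.png

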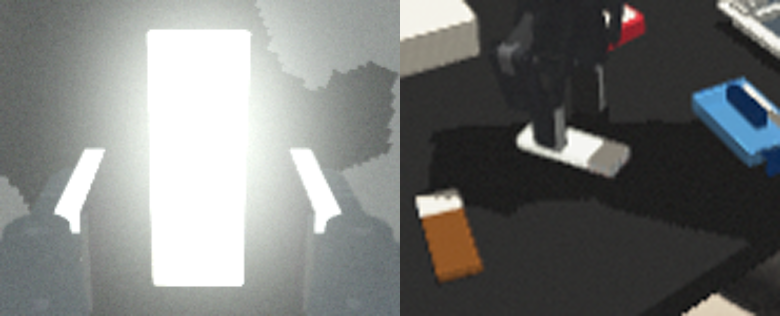

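```bash
python3 - <<'E'
from h import *
j=ctrl.camera_info("scene")
for z in (0,10,20,30): print(z,proj([[513,304,z],[513+.93*8,304+.37*8,z],[513-.93*8,304-.37*8,z]],j).round(1).tolist())
E
```

```text
0 [[198.8, 242.6], [195.6, 241.6], [201.9, 243.7]]
10 [[198.5, 239.0], [195.3, 238.0], [201.7, 240.0]]
20 [[198.2, 235.2], [195.0, 234.2], [201.4, 236.3]]
30 [[198.0, 231.5], [194.8, 230.5], [201.2, 232.5]]
```

Call:
servo_tool:
  rows:
    - {"dx": 0.006, "dy": 0, "dz": 0, "wx": 0, "wy": 0, "wz": 0, "fingers": 0.58}
    - {"dx": 0.004, "dy": 0, "dz": 0, "wx": 0, "wy": 0, "wz": 0, "fingers": 0.58}
    - {"dx": 0, "dy": 0, "dz": 0, "wx": 0, "wy": 0, "wz": 0, "fingers": 0.58}

```text
clock: 7.62
eef_pos: [521.2, 284.2, -13.1]
tool_rot: [-1.343, 1.57, -2.534]
force: [0.1, 1.1, -0.9]
width: 35.9
```

```bash
cat > look.py <<'E'
from h import *
import sys
i=ctrl.camera_info("wrist");im=ctrl.get_image("wrist")[:,:,::-1]
s=ctrl.read_state();print(s['clock'],s['eef_pos'].round(1),s['force'].round(1),round(s['width'],1))
c=im[130:330,140:370];c=np.clip(c.astype(float)*1.8,0,255).astype(np.uint8)
x,y=int(sys.argv[2]),int(sys.argv[3])
j=ctrl.get_image("scene")[y-40:y+40,x-50:x+50,::-1]
cv2.imwrite(f"pics/{sys.argv[1]}.png",np.hstack([cv2.resize(c,(368,320)),cv2.resize(j,(400,320),interpolation=cv2.INTER_CUBIC)]))
E
python3 look.py c7 205 235
```

```text
7.675 [521.3 284.3 -12.9] [ 0.2 -0.4 -0.3] 36.0
```

View pics/c7.png

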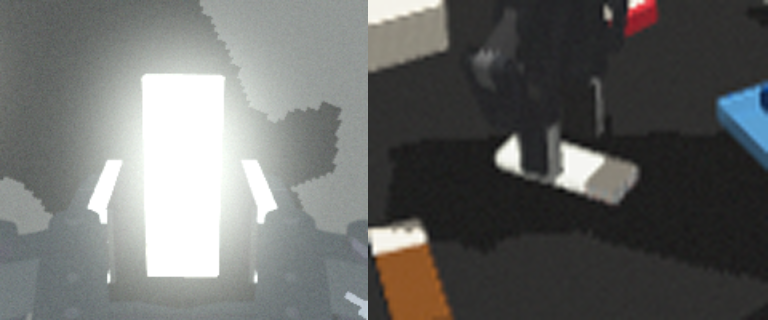

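Call:
servo_tool:
  rows:
    - {"dx": 0.004, "dy": 0, "dz": 0, "wx": 0, "wy": 0, "wz": 0, "fingers": 0.6}
    - {"dx": 0, "dy": 0, "dz": 0, "wx": 0, "wy": 0, "wz": 0, "fingers": 0.62}
    - {"dx": 0, "dy": 0, "dz": 0, "wx": 0, "wy": 0, "wz": 0, "fingers": 0.63}

```text
clock: 8.1
eef_pos: [521.4, 284.4, -15.8]
tool_rot: [0.96, 1.571, -0.231]
force: [-0.0, -0.1, -0.4]
width: 31.6
```

```bash
python3 look.py c8 205 235
```

```text
8.15 [521.4 284.4 -15.7] [-0.4  0.6  0.1] 31.7
```

View pics/c8.png

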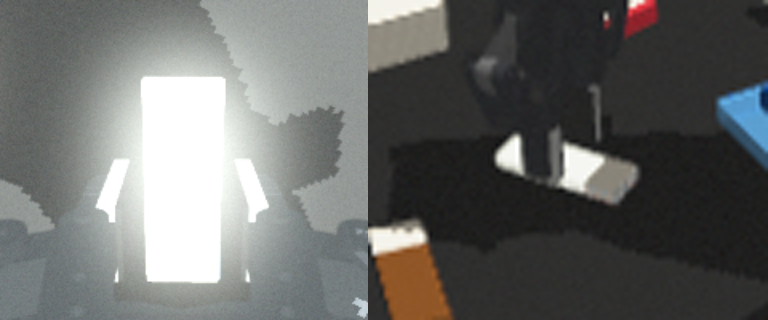

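Call:
servo_tool:
  rows:
    - {"dx": 0.003, "dy": 0, "dz": 0, "wx": 0, "wy": 0, "wz": 0, "fingers": 0.64}
    - {"dx": 0, "dy": 0, "dz": 0, "wx": 0, "wy": 0, "wz": 0, "fingers": 1}
    - {"dx": 0, "dy": 0, "dz": 0, "wx": 0, "wy": 0, "wz": 0, "fingers": 1}
    - {"dx": 0, "dy": 0, "dz": 0, "wx": 0, "wy": 0, "wz": 0, "fingers": 1}

```text
clock: 8.7
eef_pos: [521.4, 284.4, -17.9]
tool_rot: [0.986, 1.571, -0.205]
force: [-0.9, -0.8, 4.1]
width: 22.3
```

```bash
python3 look.py c9 205 235
```

```text
8.75 [521.4 284.4 -17.9] [-0.6 -0.   3.5] 22.6
```

View pics/c9.png

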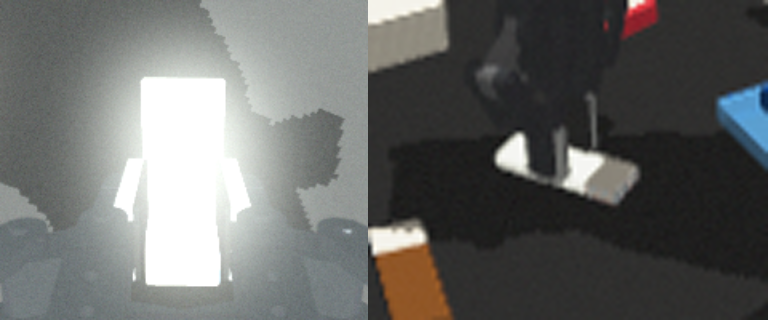

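Call:
servo_tool:
  rows:
    - {"dx": 0, "dy": 0, "dz": 0, "wx": 0, "wy": 0, "wz": 0, "fingers": 1}
    - {"dx": -0.005, "dy": 0, "dz": 0, "wx": 0, "wy": 0, "wz": 0, "fingers": 1}
    - {"dx": -0.015, "dy": 0, "dz": 0, "wx": 0, "wy": 0, "wz": 0, "fingers": 1}
    - {"dx": -0.015, "dy": 0, "dz": 0, "wx": 0, "wy": 0, "wz": 0, "fingers": 1}

```text
clock: 9.3
eef_pos: [521.5, 284.5, 9.0]
tool_rot: [1.929, 1.57, 0.737]
force: [0.1, 0.1, -0.4]
width: 22.4
```

```bash
python3 look.py c10 205 225; python3 - <<'E'
from h import *
im=ctrl.get_image("wrist");cv2.imwrite("pics/w10.png",im[:,:,::-1])
E
```

```text
9.35 [522.4 285.1  10.5] [-0.1  0.8 -0.1] 22.5
```

View pics/c10.png

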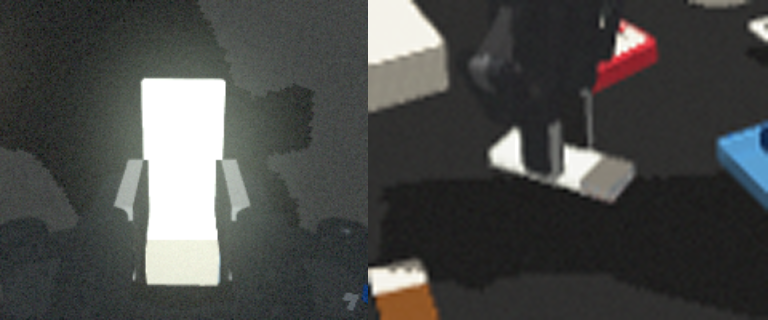

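Call:
servo_tool:
  rows:
    - {"dx": -0.06, "dy": 0, "dz": 0, "wx": 0, "wy": 0, "wz": 0, "fingers": 1}
    - {"dx": -0.03, "dy": -0.026, "dz": 0.06, "wx": 0, "wy": 0, "wz": 0, "fingers": 1}
    - {"dx": -0.03, "dy": -0.028, "dz": 0.065, "wx": 0, "wy": 0, "wz": 0, "fingers": 1}
    - {"dx": 0, "dy": -0.03, "dz": 0.07, "wx": 0, "wy": 0, "wz": 0, "fingers": 1}
    - {"dx": 0, "dy": -0.029, "dz": 0.07, "wx": 0, "wy": 0, "wz": 0, "fingers": 1}

```text
clock: 10.07
eef_pos: [516.3, 66.5, 98.6]
tool_rot: [1.028, 1.57, -0.163]
force: [1.0, 0.4, -0.4]
width: 22.1
```

Call:
servo_tool:
  rows:
    - {"dx": 0, "dy": 0, "dz": 0, "wx": 1, "wy": 0, "wz": 0, "fingers": 1}
    - {"dx": 0, "dy": 0, "dz": 0, "wx": 1, "wy": 0, "wz": 0, "fingers": 1}
    - {"dx": 0, "dy": 0, "dz": 0, "wx": 1, "wy": 0, "wz": 0, "fingers": 1}
    - {"dx": 0, "dy": 0, "dz": 0, "wx": 1, "wy": 0, "wz": 0, "fingers": 1}
    - {"dx": 0, "dy": 0, "dz": 0, "wx": 1, "wy": 0, "wz": 0, "fingers": 1}

```text
clock: 10.7
eef_pos: [516.0, 68.3, 98.1]
tool_rot: [-1.293, 1.571, -3.011]
force: [-1.0, -1.0, 0.7]
width: 22.4
```

Call:
servo_tool:
  rows:
    - {"dx": 0, "dy": 0, "dz": 0, "wx": 0, "wy": 0, "wz": 0, "fingers": 1}

```text
clock: 10.82
eef_pos: [516.1, 68.3, 98.2]
tool_rot: [-0.232, 1.57, -1.946]
force: [-0.6, -0.5, -0.6]
width: 22.3
```

```bash
python3 w.py w11 case_bed case slides_mid; python3 - <<'E'
from h import *
print(plan([517,68.5,100],81.5))
E
```

```text
case_bed 0.17 [478.1 208.1] [[ 478.3 -133.5   24. ]]
case 0.65 [255.4 194.2] [[514.1  66.2   0. ]]
slides_mid 0.6 [253.8 245.3] [[462.7  75.2   4. ]]
11.025 [516.2  68.4  98.2]
{'d': array([-0.0024,  0.001 , -0.0003]), 'tcp': array([516.2,  68.4,  98.2]), 'xt': array([-0.,  0., -1.]), 'zdir': -98.2, 'w81': array([-29.95,  -0.  ,  -0.  ]), 'w261': array([ 0.05, -0.  ,  0.  ])}
```

View pics/w11.png

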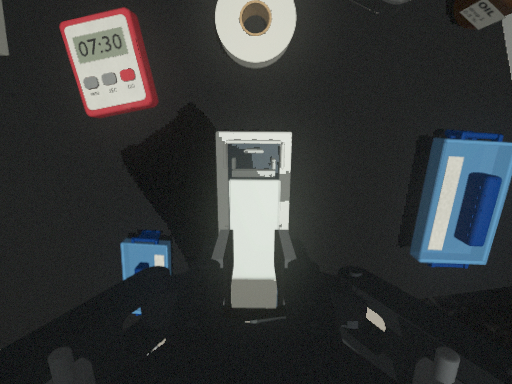

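```bash
python3 - <<'E'
from h import *
im=cv2.imread("pics/w11.png")
cv2.imwrite("pics/w11c.png",cv2.resize(im[120:320,200:310],None,fx=3,fy=3,interpolation=cv2.INTER_CUBIC))
g=im.min(2).astype(int)
for r in (136,145,155,165,175): print(r,g[r,212:300].tolist())
for c in (230,254,280): print(c,g[125:140,c].tolist())
for c in (245,255,265): print('s',c,g[172:190,c].tolist(),g[270:315,c].tolist())
for r in (195,215): print('sr',r,g[r,212:300].tolist())
E
```

```text
136 [25, 33, 29, 71, 117, 123, 132, 211, 210, 212, 214, 215, 216, 215, 216, 216, 216, 216, 217, 217, 216, 217, 215, 216, 216, 217, 218, 217, 216, 218, 217, 218, 217, 217, 217, 217, 218, 218, 218, 218, 219, 219, 218, 218, 219, 219, 217, 218, 219, 219, 219, 219, 219, 219, 219, 218, 219, 220, 219, 220, 219, 220, 219, 220, 220, 219, 219, 220, 219, 218, 219, 221, 220, 220, 219, 218, 219, 220, 216, 191, 61, 43, 45, 45, 49, 45, 43, 42]
145 [30, 32, 25, 53, 117, 124, 122, 123, 121, 122, 121, 116, 123, 113, 102, 92, 48, 43, 51, 57, 92, 92, 91, 88, 57, 94, 95, 97, 98, 96, 96, 97, 98, 96, 96, 97, 95, 97, 95, 96, 98, 98, 100, 97, 96, 99, 95, 98, 99, 98, 99, 100, 99, 99, 99, 102, 99, 103, 99, 98, 103, 99, 100, 100, 100, 99, 97, 103, 138, 145, 199, 214, 199, 219, 219, 220, 218, 220, 216, 185, 50, 51, 48, 51, 48, 48, 43, 46]
155 [30, 28, 27, 44, 111, 119, 123, 118, 121, 122, 121, 116, 124, 117, 108, 101, 55, 49, 53, 59, 54, 49, 55, 51, 58, 53, 56, 54, 51, 53, 53, 51, 50, 56, 54, 57, 55, 56, 52, 60, 98, 96, 98, 97, 98, 98, 100, 97, 99, 102, 98, 97, 98, 98, 100, 98, 98, 98, 101, 98, 104, 100, 99, 100
[... 2245 characters left out ...]
219, 220, 220, 220, 220, 220, 219, 220, 221, 220, 220, 219, 219, 219, 219, 220, 221, 222, 221, 221, 222, 221, 220, 221, 221, 221, 222, 222, 222, 221, 222, 222, 222, 219, 202, 191, 161, 126, 123, 126, 126, 126, 122, 123, 123, 117, 59, 57, 57, 56, 55, 58, 53, 51, 55, 55]
sr 215 [40, 39, 42, 42, 43, 60, 121, 122, 122, 125, 119, 123, 124, 125, 122, 122, 114, 112, 211, 218, 218, 218, 218, 217, 218, 219, 218, 218, 219, 218, 218, 220, 221, 220, 219, 221, 219, 220, 221, 220, 220, 220, 220, 221, 220, 220, 221, 220, 220, 219, 220, 219, 221, 220, 220, 221, 219, 219, 220, 220, 220, 221, 219, 220, 218, 212, 212, 211, 214, 214, 213, 215, 214, 214, 212, 212, 196, 67, 62, 60, 59, 59, 57, 56, 57, 56, 55, 58]
```

View pics/w11c.png

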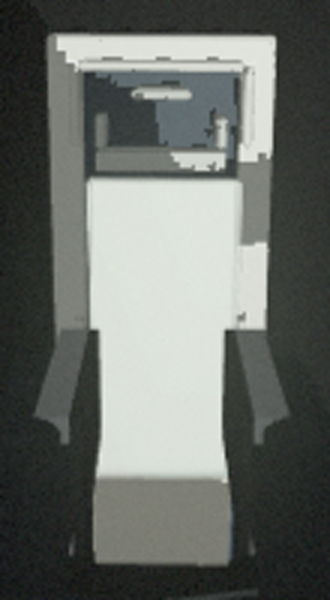

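```bash
python3 - <<'E'
from h import *
im=cv2.imread("pics/w11.png");g=im.min(2).astype(int);i=np.load("pics/w11.npy",allow_pickle=True).item()
p,R=tool()
print(p)
L=onplane([(214.9,136),(215.3,155),(216.1,175),(216.9,195),(217.4,215)],i,18);Rr=onplane([(291.6,136),(290.9,155),(290.2,175),(289.6,195),(288.7,215)],i,18)
fl=np.polyfit(L[:,0],L[:,1],1);fr=np.polyfit(Rr[:,0],Rr[:,1],1);print("ang",np.degrees(np.arctan([fl[0],fr[0]])),"width",(fl[1]+fl[0]*550-fr[1]-fr[0]*550)*np.cos(fl[0]))
F=onplane([(230,131.2),(254,131.2),(280,131.3)],i,18);print("far",F.round(1),np.degrees(np.arctan2(*(F[2]-F[0])[:2])))
a=np.radians(-8.5);u=np.array([np.cos(a),np.sin(a)]);v=np.array([-u[1],u[0]])
lat=np.mean([(L[:,:2]@v).mean(),(Rr[:,:2]@v).mean()]);lon=(F[:,:2]@u).mean()-58
c=lon*u+lat*v;print("case centre",c,"half widths",(L[:,:2]@v).mean()-lat)
for H in (118,121,124,127):
    S=onplane([(254,179.3),(254,307.3)],i,H);S2=onplane([(228.9,195),(280.0,195)],i,H)
    m=S.mean(0);print(H,"len",np.linalg.norm(S[0]-S[1]).round(1),"w",np.linalg.norm(S2[0]-S2[1]).round(1),"centre",m.round(1),"lat mid",S2.mean(0).round(1),"tool off",(R.T@(m-p)).round(1),(R.T@(S2.mean(0)-p)).round(1))
for r in range(180,306,12):
    row=g[r,215:300];idx=np.where(row>100)[0];print(r,idx[0]+215,idx[-1]+215,end=' | ')
for r in (285,295,303): print(r,g[r,222:290].tolist())
E
```

```text
[516.18819051  68.36051625  98.19336301]
ang [-8.27198439 -8.29492016] width 66.07493985440922
far [[577.   79.4  18. ]
 [574.1  59.   18. ]
 [570.8  37.   18. ]] -171.68827136318734
case centre [516.79006504  68.11514679] half widths 33.03811680286529
118 len 79.0 w 27.6 centre [513.4  68.1 118. ] lat mid [543.9  63.5 118. ] tool off [-19.8  -2.7   0.6] [-19.8  28.2   0.8]
121 len 77.3 w 27.0 centre [514.8  67.9 121. ] lat mid [544.7  63.4 121. ] tool off [-22.8  -1.3   0.6] [-22.8  28.9   0.8]
124 len 75.7 w 26.4 centre [516.2  67.8 124. ] lat mid [545.5  63.3 124. ] tool off [-25.8   0.1   0.6] [-25.8  29.7   0.8]
127 len 74.1 w 25.9 centre [517.6  67.6 127. ] lat mid [546.3  63.2 127. ] tool off [-28.8   1.5   0.6] [-28.8  30.5   0.8]
180 217 289 | 192 218 289 | 204 218 289 | 216 218 288 | 228 219 288 | 240 233 274 | 252 233 273 | 264 233 273 | 276 232 275 | 288 231 276 | 300 231 276 | 285 [30, 40, 36, 39, 40, 41, 31, 37, 42, 120, 116, 113, 114, 113, 115, 118, 117, 116, 114, 116, 118, 118, 116, 116, 116, 113, 117, 119, 117, 117, 117, 118, 118, 118, 118, 117, 118, 116, 118, 116, 117, 117, 116, 116, 119, 117, 118, 116, 116, 113, 115, 116, 117, 114, 110, 42, 41, 36, 40, 40, 48, 40, 40, 42, 39, 40, 40, 39]
295 [37, 40, 36, 32, 33, 42, 36, 30, 44, 116, 116, 115, 114, 117, 118, 113, 114, 117, 116, 115, 116, 116, 117, 115, 116, 116, 117, 115, 117, 113, 115, 114, 116, 115, 117, 115, 116, 113, 119, 116, 111, 117, 114, 116, 115, 117, 115, 115, 115, 117, 118, 114, 116, 116, 107, 57, 39, 33, 42, 38, 39, 38, 40, 38, 34, 32, 32, 27]
303 [26, 88, 61, 38, 35, 32, 33, 29, 33, 103, 112, 113, 114, 114, 115, 113, 112, 116, 113, 116, 115, 114, 113, 116, 112, 116, 113, 115, 119, 115, 114, 115, 116, 114, 111, 113, 114, 115, 115, 117, 115, 116, 115, 114, 116, 115, 116, 115, 114, 113, 115, 116, 114, 115, 95, 51, 31, 33, 38, 33, 43, 69, 77, 46, 36, 31, 29, 30]
```

```bash
python3 - <<'E'
from h import *
j=ctrl.camera_info("scene");im=ctrl.get_image("scene");cv2.imwrite("pics/s11.png",im[:,:,::-1])
p,R=tool();print(p)
x0,y0=proj([516,68,110],j)[0].astype(int);print(x0,y0)
c=cv2.resize(im[y0-50:y0+60,x0-60:x0+60,::-1],None,fx=6,fy=5.4,interpolation=cv2.INTER_CUBIC)
cv2.imwrite("pics/s11c.png",cv2.resize(im[y0-50:y0+60,x0-60:x0+60,::-1],None,fx=5.4,fy=5.4,interpolation=cv2.INTER_CUBIC))
a=np.radians(-8.3);u=np.array([np.cos(a),np.sin(a),0]);v=np.array([-u[1],u[0],0])
for H in (112,118,124):
  C=np.array([515.5,68,H]);print(H,((proj([C+38.5*u+14*v,C+38.5*u-14*v,C-38.5*u-14*v,C-38.5*u+14*v],j)-[x0-60,y0-50])*5.4).round().tolist())
E
```

```text
[516.20237509  68.33011253  98.17499048]
275 164
112 [[249.0, 245.0], [298.0, 230.0], [406.0, 294.0], [356.0, 310.0]]
118 [[250.0, 233.0], [298.0, 218.0], [407.0, 281.0], [357.0, 298.0]]
124 [[250.0, 221.0], [299.0, 207.0], [408.0, 269.0], [357.0, 285.0]]
```

View pics/s11c.png

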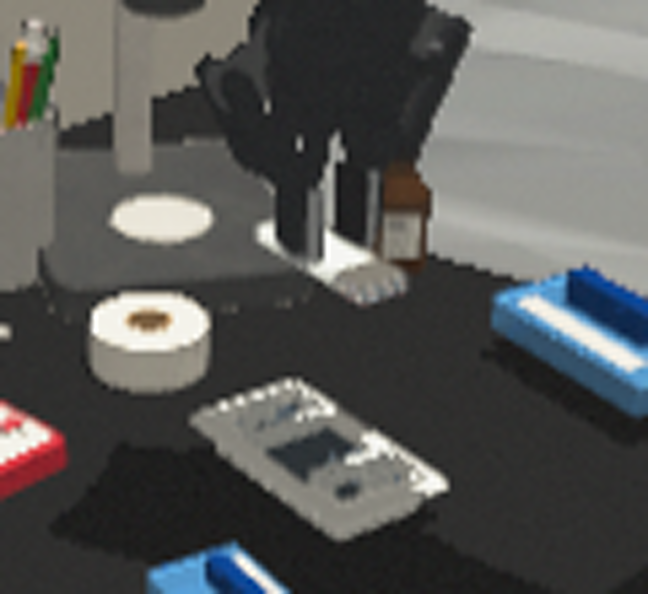

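Call:
servo_tool:
  rows:
    - {"dx": 0.05, "dy": 0.003, "dz": 0, "wx": 0, "wy": 0, "wz": 0, "fingers": 1}
    - {"dx": 0.04, "dy": 0, "dz": 0, "wx": 0, "wy": 0, "wz": 0, "fingers": 1}
    - {"dx": 0.011, "dy": 0, "dz": 0, "wx": 0, "wy": 0, "wz": 0, "fingers": 1}
    - {"dx": 0, "dy": 0, "dz": 0, "wx": 0, "wy": 0, "wz": 0, "fingers": 1}

```text
clock: 11.58
eef_pos: [518.4, 68.1, 22.4]
tool_rot: [-1.457, 1.57, 3.111]
force: [-0.4, 0.4, 1.1]
width: 22.5
```

```bash
cat > look2.py <<'E'
from h import *
import sys
n=sys.argv[1];x,y=int(sys.argv[2]),int(sys.argv[3])
i=ctrl.camera_info("wrist");im=ctrl.get_image("wrist")[:,:,::-1];np.save(f"pics/{n}.npy",i,allow_pickle=True);cv2.imwrite(f"pics/{n}.png",im)
s=ctrl.read_state();print(s['clock'],s['eef_pos'].round(1),s['force'].round(1),round(s['width'],1),plan(s['eef_pos'])['zdir'])
j=ctrl.get_image("scene")[:,:,::-1];cv2.imwrite(f"pics/{n}s.png",j)
cv2.imwrite(f"pics/{n}c.png",np.hstack([cv2.resize(im[100:340,150:360],(490,560),interpolation=cv2.INTER_CUBIC),cv2.resize(j[y-50:y+50,x-28:x+27],(308,560),interpolation=cv2.INTER_CUBIC)]))
E
python3 look2.py w12 275 190
```

```text
11.625 [518.9  68.2  23.1] [-0.8 -0.1 -0.4] 22.5 -98.3
```

View pics/w12c.png

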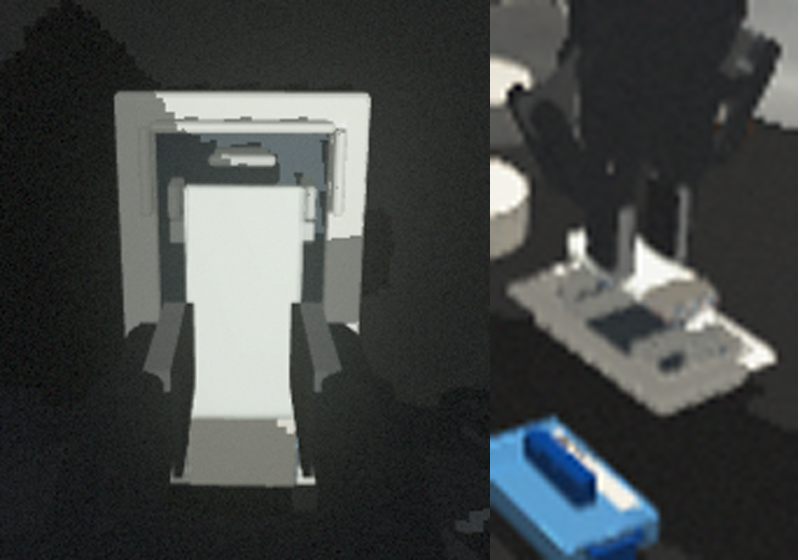

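```bash
python3 - <<'E'
from h import *
i=np.load("pics/w12.npy",allow_pickle=True).item();im=cv2.imread("pics/w12.png");g=im.min(2).astype(int)
p,R=tool();print(p)
for c in (245,255,262): 
    print(c,'rim',g[134:146,c].tolist(),'end',g[172:186,c].tolist(),'near',g[300:314,c].tolist(),'nub',g[160:176,c].tolist())
a=np.radians(-8.3);u=np.array([np.cos(a),np.sin(a)])
F=onplane([(245,139.8),(255,139.8)],i,18);print("case centre along u",(F[:,:2]@u).mean()-58, "tcp along u",p[:2]@u)
for t in (16,18,20,22,24,26):
    z=p[2]+t
    print(t,"far top",(onplane([(254,179.5)],i,z)[0,:2]@u-p[:2]@u).round(2),"far as bottom edge",(onplane([(254,179.5)],i,z-8)[0,:2]@u-p[:2]@u).round(2),"near top",(onplane([(254,307.5)],i,z)[0,:2]@u-p[:2]@u).round(2))
E
```

```text
[519.25176046  68.26737042  23.38328902]
245 rim [48, 48, 43, 37, 53, 126, 184, 202, 216, 217, 218, 217] end [60, 59, 60, 60, 64, 62, 75, 137, 190, 217, 219, 219, 221, 219] near [115, 117, 116, 116, 114, 114, 113, 95, 54, 26, 26, 28, 40, 35] nub [96, 94, 99, 90, 101, 110, 158, 170, 121, 114, 104, 74, 60, 59, 60, 60]
255 rim [47, 41, 35, 43, 51, 125, 184, 201, 216, 218, 218, 217] end [65, 63, 64, 64, 65, 65, 74, 125, 195, 218, 221, 222, 222, 221] near [117, 114, 115, 116, 114, 114, 114, 97, 57, 27, 36, 30, 27, 31] nub [97, 89, 68, 90, 101, 107, 134, 179, 199, 195, 120, 79, 65, 63, 64, 64]
262 rim [47, 47, 52, 47, 55, 121, 183, 201, 215, 219, 219, 218] end [65, 65, 65, 64, 65, 68, 72, 117, 187, 217, 221, 221, 221, 221] near [114, 115, 116, 113, 116, 114, 114, 97, 55, 29, 23, 34, 31, 23] nub [100, 102, 103, 100, 105, 104, 133, 180, 199, 202, 178, 97, 65, 65, 65, 64]
case centre along u 501.14876305985376 tcp along u 503.958189748948
16 far top 35.35 far as bottom edge 33.74 near top -45.22
18 far top 35.76 far as bottom edge 34.14 near top -43.73
20 far top 36.16 far as bottom edge 34.55 near top -42.24
22 far top 36.57 far as bottom edge 34.95 near top -40.76
24 far top 36.97 far as bottom edge 35.35 near top -39.27
26 far top 37.38 far as bottom edge 35.76 near top -37.78
```

Call:
servo_tool:
  rows:
    - {"dx": 0.008, "dy": 0, "dz": 0, "wx": 0, "wy": 0, "wz": 0, "fingers": 1}
    - {"dx": 0.003, "dy": 0, "dz": 0, "wx": 0, "wy": 0, "wz": 0, "fingers": 1}
    - {"dx": 0, "dy": 0, "dz": 0, "wx": 0, "wy": 0, "wz": 0, "fingers": 1}

```text
clock: 12.05
eef_pos: [518.4, 68.0, 14.2]
tool_rot: [0.209, 1.571, -1.506]
force: [0.6, -0.2, -1.4]
width: 22.6
```

```bash
python3 look2.py w13 275 190
```

```text
12.1 [518.5  68.   14.3] [-0.5 -0.2 -0. ] 22.4 -98.3
```

View pics/w13c.png

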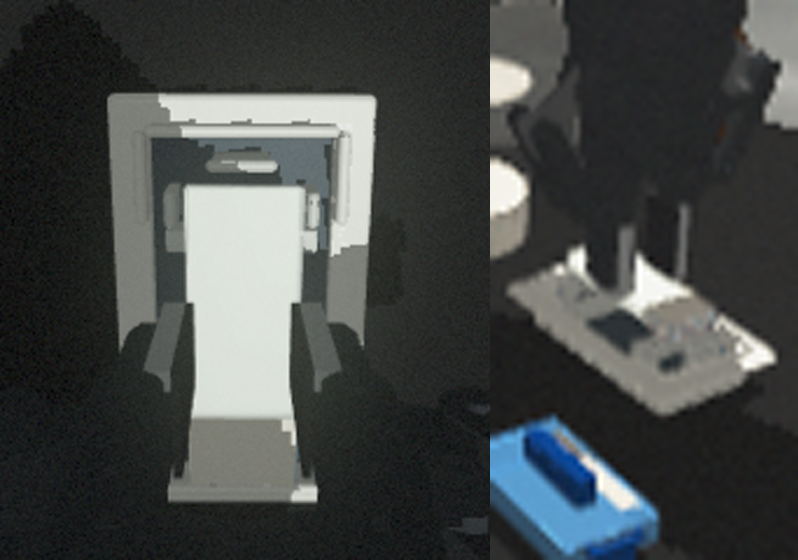

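```bash
python3 - <<'E'
from h import *
i=np.load("pics/w13.npy",allow_pickle=True).item();im=cv2.imread("pics/w13.png");g=im.min(2).astype(int)
p,R=tool();print(p)
for c in (245,255,262): 
    print(c,'rim',g[134:146,c].tolist(),'end',g[160:186,c].tolist())
for r in (184,190,198): print(r,g[r,195:305].tolist())
a=np.radians(-8.3);u=np.array([np.cos(a),np.sin(a)]);v=np.array([-u[1],u[0]])
F=onplane([(245,140.6),(255,140.6)],i,18);print("case u",(F[:,:2]@u).mean()-58, "tcp u",p[:2]@u)
for z in (24,26,29): print("nub base",z,onplane([(255,172),(255,174)],i,z)[:,:2]@u-40.25)
E
```

```text
[518.55116727  68.06926972  14.3035934 ]
245 rim [43, 46, 46, 44, 38, 57, 125, 185, 202, 216, 217, 216] end [96, 94, 97, 97, 97, 93, 99, 103, 119, 161, 116, 119, 111, 100, 66, 58, 62, 65, 73, 133, 191, 216, 220, 218, 220, 220]
255 rim [52, 50, 46, 42, 40, 58, 129, 185, 201, 216, 217, 218] end [97, 100, 95, 63, 66, 92, 100, 103, 119, 170, 192, 207, 185, 113, 58, 63, 62, 58, 70, 123, 189, 217, 222, 221, 221, 221]
262 rim [43, 49, 53, 49, 50, 57, 126, 183, 201, 216, 218, 219] end [99, 98, 98, 102, 100, 101, 101, 101, 116, 167, 192, 209, 189, 169, 63, 62, 62, 62, 70, 120, 191, 216, 222, 221, 221, 221]
184 [20, 27, 42, 113, 119, 119, 117, 118, 122, 119, 123, 118, 116, 117, 120, 120, 114, 109, 102, 109, 91, 55, 53, 52, 60, 99, 114, 119, 110, 106, 95, 96, 76, 102, 203, 203, 220, 219, 220, 220, 220, 219, 220, 219, 218, 219, 220, 220, 220, 219, 220, 219, 219, 219, 219, 221, 219, 221, 220, 220, 221, 222, 220, 222, 221, 222, 222, 221, 222, 222, 222, 222, 222, 222, 222, 221, 221, 222, 221, 222, 222, 222, 220, 207, 196, 171, 102, 150, 177, 191, 188, 171, 99, 93, 92, 91, 88, 136, 116, 136, 186, 20
[... 591 characters left out ...]
, 36, 58, 118, 122, 116, 117, 123, 116, 120, 119, 121, 121, 121, 122, 120, 120, 121, 116, 101, 54, 49, 53, 58, 55, 92, 104, 103, 105, 107, 105, 103, 117, 182, 202, 217, 218, 218, 218, 218, 219, 219, 219, 219, 219, 219, 221, 221, 220, 220, 220, 221, 219, 219, 219, 220, 220, 219, 220, 221, 219, 219, 220, 219, 220, 221, 222, 222, 221, 221, 222, 221, 222, 222, 224, 222, 222, 222, 222, 222, 222, 218, 203, 187, 142, 125, 127, 124, 126, 125, 102, 99, 98, 93, 75, 127, 197, 216, 215, 221, 225, 224, 214, 214, 216, 215, 215, 214, 214]
case u 501.23777923056537 tcp u 503.29353178322447
nub base 24 [501.95533757 500.81273814]
nub base 26 [502.30338424 501.17542513]
nub base 29 [502.82545424 501.71945562]
```

Call:
servo_tool:
  rows:
    - {"dx": 0.003, "dy": 0.001, "dz": 0, "wx": 0, "wy": 0, "wz": 0, "fingers": 1}
    - {"dx": 0, "dy": 0, "dz": 0, "wx": 0, "wy": 0, "wz": 0, "fingers": 1}

```text
clock: 12.4
eef_pos: [519.2, 67.9, 11.8]
tool_rot: [-1.078, 1.571, -2.793]
force: [0.8, -0.2, -1.0]
width: 22.3
```

Call:
servo_tool:
  rows:
    - {"dx": 0.002, "dy": 0, "dz": 0, "wx": 0, "wy": 0, "wz": 0, "fingers": 1}
    - {"dx": 0, "dy": 0, "dz": 0, "wx": 0, "wy": 0, "wz": 0, "fingers": 1}

```text
clock: 12.65
eef_pos: [519.1, 67.9, 10.4]
tool_rot: [-1.196, 1.571, -2.911]
force: [-0.8, 0.4, -0.6]
width: 22.2
```

Call:
servo_tool:
  rows:
    - {"dx": 0.002, "dy": 0, "dz": 0, "wx": 0, "wy": 0, "wz": 0, "fingers": 1}
    - {"dx": 0, "dy": 0, "dz": 0, "wx": 0, "wy": 0, "wz": 0, "fingers": 1}

```text
clock: 12.9
eef_pos: [519.1, 67.9, 8.9]
tool_rot: [-1.232, 1.571, -2.947]
force: [0.0, -0.2, 0.5]
width: 22.1
```

Call:
servo_tool:
  rows:
    - {"dx": 0.002, "dy": 0, "dz": 0, "wx": 0, "wy": 0, "wz": 0, "fingers": 1}
    - {"dx": 0, "dy": 0, "dz": 0, "wx": 0, "wy": 0, "wz": 0, "fingers": 1}

```text
clock: 13.15
eef_pos: [519.1, 67.9, 7.4]
tool_rot: [-1.313, 1.571, -3.028]
force: [0.2, -0.5, -0.3]
width: 22.4
```

Call:
servo_tool:
  rows:
    - {"dx": 0.002, "dy": 0, "dz": 0, "wx": 0, "wy": 0, "wz": 0, "fingers": 1}
    - {"dx": 0, "dy": 0, "dz": 0, "wx": 0, "wy": 0, "wz": 0, "fingers": 1}

```text
clock: 13.4
eef_pos: [519.3, 67.9, 6.1]
tool_rot: [1.611, 1.571, -0.104]
force: [-0.7, 0.8, 1.3]
width: 22.7
```

```bash
python3 look2.py w14 275 190
```

```text
13.45 [519.3  68.    6.1] [ 1.1 -1.2  2.1] 21.9 -98.3
```

View pics/w14c.png

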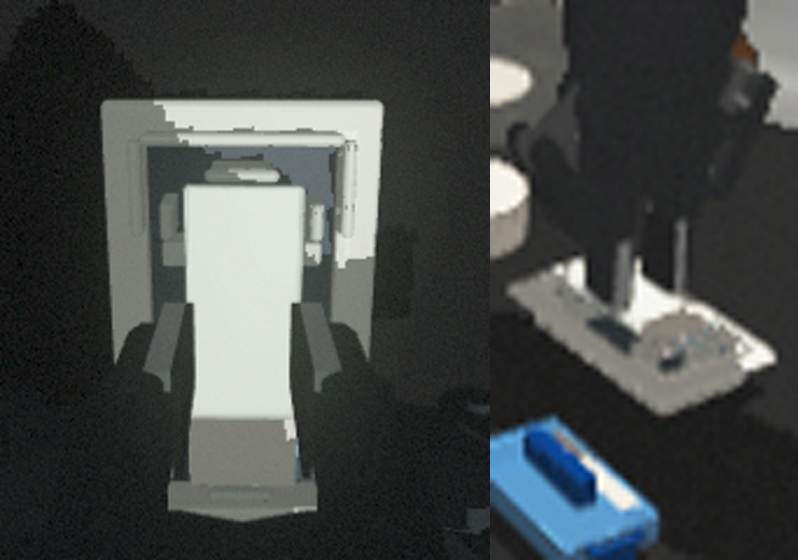

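Call:
servo_tool:
  rows:
    - {"dx": 0.001, "dy": 0, "dz": 0, "wx": 0, "wy": 0, "wz": 0, "fingers": 1}
    - {"dx": 0, "dy": 0, "dz": 0, "wx": 0, "wy": 0, "wz": 0, "fingers": 1}

```text
clock: 13.75
eef_pos: [519.4, 68.0, 6.0]
tool_rot: [1.495, 1.57, -0.22]
force: [-1.5, -0.6, 9.1]
width: 22.6
```

Call:
servo_tool:
  rows:
    - {"dx": 0, "dy": 0, "dz": 0, "wx": 0, "wy": 0, "wz": 0, "fingers": 0.65}
    - {"dx": 0, "dy": 0, "dz": 0, "wx": 0, "wy": 0, "wz": 0, "fingers": 0.58}
    - {"dx": 0, "dy": 0, "dz": 0, "wx": 0, "wy": 0, "wz": 0, "fingers": 0.55}
    - {"dx": 0, "dy": 0, "dz": 0, "wx": 0, "wy": 0, "wz": 0, "fingers": 0.55}

```text
clock: 14.25
eef_pos: [519.1, 67.9, 5.1]
tool_rot: [-1.219, 1.571, -2.934]
force: [0.0, -0.2, 0.0]
width: 38.5
```

```bash
python3 look2.py w15 275 190
```

```text
14.3 [519.1  67.9   5.1] [-0.3  0.1  0.1] 38.6 -98.3
```

View pics/w15c.png

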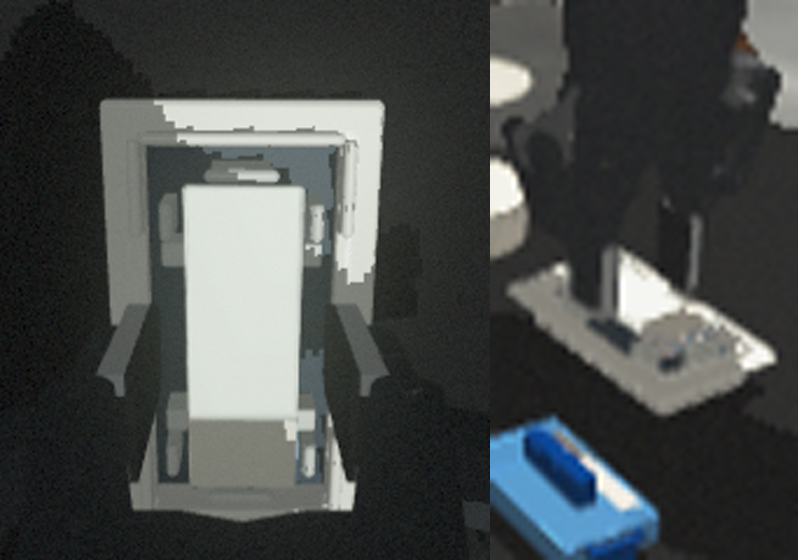

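Call:
servo_tool:
  rows:
    - {"dx": -0.02, "dy": 0, "dz": 0, "wx": 0, "wy": 0, "wz": 0, "fingers": 0.55}
    - {"dx": -0.06, "dy": 0, "dz": 0, "wx": 0, "wy": 0, "wz": 0, "fingers": 0.55}
    - {"dx": -0.08, "dy": 0, "dz": 0, "wx": 0, "wy": 0, "wz": 0, "fingers": 0.55}
    - {"dx": -0.02, "dy": 0, "dz": 0, "wx": 0, "wy": 0, "wz": 0, "fingers": 0.55}

```text
clock: 14.85
eef_pos: [521.7, 68.5, 144.8]
tool_rot: [1.882, 1.563, 0.167]
force: [0.6, -0.3, -0.6]
width: 38.1
```

```bash
python3 w.py w16 slides_mid case case_bed; python3 - <<'E'
import cv2
im=cv2.imread("pics/w16.png");cv2.imwrite("pics/w16c.png",cv2.resize(im[130:290,180:330],None,fx=3.7,fy=3.7,interpolation=cv2.INTER_CUBIC))
E
```

```text
slides_mid 0.82 [255.3 194.5] [[509.6  67.9   4. ]]
case 0.63 [254.8 183.6] [[521.3  66.7   0. ]]
case_bed 0.71 [255.8 194.9] [[514.1  66.8  24. ]]
15.05 [518.5  67.6 139.8]
```

View pics/w16c.png

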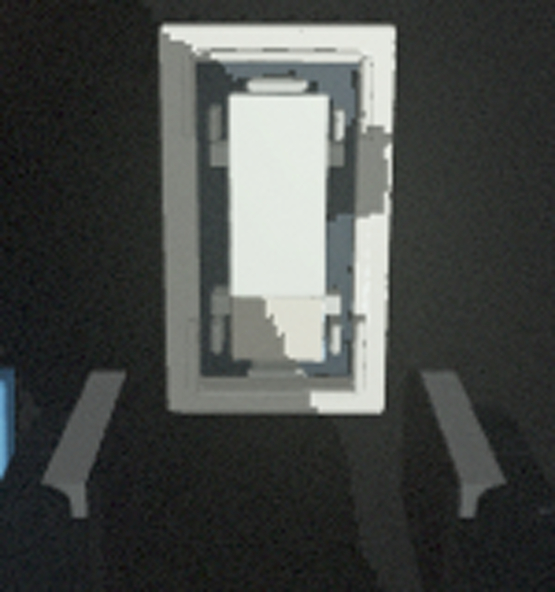

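```bash
python3 - <<'E'
from h import *
im=cv2.imread("pics/w16.png");g=im.min(2);i=np.load("pics/w16.npy",allow_pickle=True).item()
m=np.zeros_like(g);m[125:250,215:295]=(g[125:250,215:295]>85)
m=cv2.morphologyEx(m,cv2.MORPH_CLOSE,np.ones((9,9)));print(rect(m,i,18))
s=np.zeros_like(g);s[154:230,238:272]=(g[154:230,238:272]>112);s=cv2.morphologyEx(s,cv2.MORPH_OPEN,np.ones((5,5)))
print(rect(s,i,31))
print(plan([488,-117.5,150],76.5))
E
```

```text
(array([517. ,  67.8]), 116.1, 66.0, -8.4)
(array([519.2,  67.2]), 77.5, 33.4, -7.4)
{'d': array([-0.0134, -0.0048,  0.2501]), 'tcp': array([518.5,  67.6, 139.8]), 'xt': array([-0.001, -0.   , -1.   ]), 'zdir': -98.3, 'w76': array([-2.913e+01, -1.000e-02,  1.000e-02]), 'w256': array([0.87, 0.01, 0.01])}
```

Call:
servo_tool:
  rows:
    - {"dx": -0.01, "dy": -0.001, "dz": 0.05, "wx": 0, "wy": 0, "wz": 0, "fingers": 0.5}
    - {"dx": 0, "dy": -0.001, "dz": 0.07, "wx": 0, "wy": 0, "wz": 0, "fingers": 0.5}
    - {"dx": 0, "dy": -0.001, "dz": 0.07, "wx": 0, "wy": 0, "wz": 0, "fingers": 0.5}
    - {"dx": 0, "dy": -0.002, "dz": 0.055, "wx": 0, "wy": 0, "wz": 0, "fingers": 0.5}
    - {"dx": 0, "dy": 0, "dz": 0, "wx": 0.5, "wy": 0, "wz": 0, "fingers": 0.5}

```text
clock: 15.68
eef_pos: [486.3, -117.7, 145.6]
tool_rot: [-1.183, 1.566, -2.959]
force: [1.2, 0.5, -0.2]
width: 43.0
```

Call:
servo_tool:
  rows:
    - {"dx": 0, "dy": 0, "dz": 0, "wx": 0, "wy": 0, "wz": 0, "fingers": 0.5}
    - {"dx": 0, "dy": 0, "dz": 0, "wx": 0, "wy": 0, "wz": 0, "fingers": 0.5}

```text
clock: 15.92
eef_pos: [488.6, -112.5, 146.8]
tool_rot: [-1.78, 1.569, 2.738]
force: [0.0, -0.2, 0.0]
width: 42.5
```

```bash
python3 w.py w17 cover_grip cover_end_a
```

```text
cover_grip 0.67 [  2.9 268.8] [[456.1 171.4  44. ]]
cover_grip 0.57 [256.3 193.7] [[ 485.5 -115.2   44. ]]
cover_end_a 0.91 [ 12.2 232.9] [[486.9 172.4  15. ]]
cover_end_a 0.79 [256.4 233.1] [[ 432.6 -105.3   15. ]]
cover_end_a 0.78 [256.9 134.1] [[ 540.8 -126.9   15. ]]
cover_end_a 0.76 [ 26.1 287. ] [[416.9 185.4  15. ]]
cover_end_a 0.74 [245.2  23.3] [[ 644.2 -135.6   15. ]]
16.075 [ 489.  -112.6  147.4]
```

View pics/w17.png

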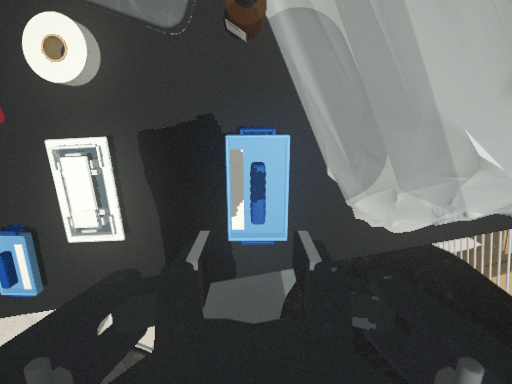

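```bash
python3 - <<'E'
from h import *
im=cv2.imread("pics/w17.png");i=np.load("pics/w17.npy",allow_pickle=True).item()
b,g,r=[im[:,:,k].astype(int) for k in range(3)]
blue=((b-r)>60); roi=np.zeros_like(blue);roi[120:250,215:300]=1
cov=(blue&roi);light=cov&(g>110);
cv2.imwrite("pics/w17c.png",cv2.resize(im[115:255,200:315],None,fx=4.2,fy=4.2,interpolation=cv2.INTER_CUBIC))
m=cv2.morphologyEx(light.astype(np.uint8),cv2.MORPH_OPEN,np.ones((3,3)))
print("cap",rect(m,i,34),rect(m,i,25))
dark=np.zeros_like(blue);dark[155:230,244:275]=((b-r>40)&(g<100))[155:230,244:275]
print("bar",rect(dark,i,54),rect(dark,i,44))
ys,xs=np.where(dark);print(xs.min(),xs.max(),ys.min(),ys.max())
print(plan([487,-115,150]))
E
```

```text
cap (array([ 486.8, -116.7]), 111.5, 63.4, -10.9) (array([ 484.7, -116.5]), 115.1, 65.4, -10.9)
bar (array([ 488.7, -116.9]), 59.0, 14.4, -11.3) (array([ 486.1, -116.5]), 61.3, 14.9, -11.3)
250 265 162 223
{'d': array([-0.0034, -0.002 ,  0.0037]), 'tcp': array([ 489. , -112.6,  147.4]), 'xt': array([-0.001,  0.   , -1.   ]), 'zdir': -101.2}
```

View pics/w17c.png

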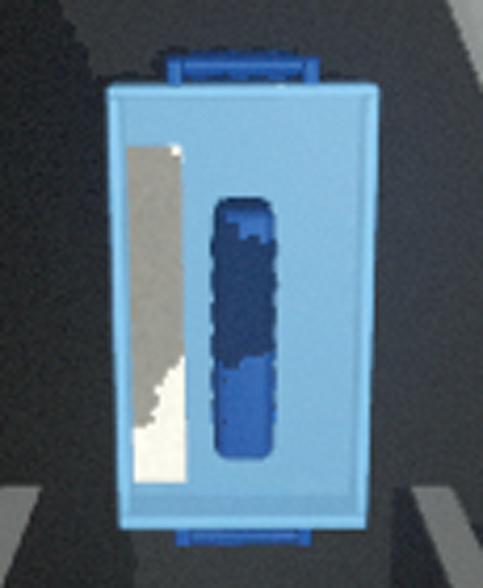

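Call:
servo_tool:
  rows:
    - {"dx": 0.05, "dy": -0.001, "dz": 0.006, "wx": 0, "wy": 0, "wz": 0, "fingers": 0.55}
    - {"dx": 0.06, "dy": 0, "dz": 0, "wx": 0, "wy": 0, "wz": 0, "fingers": 0.58}
    - {"dx": 0.045, "dy": 0, "dz": 0, "wx": 0, "wy": 0, "wz": 0, "fingers": 0.6}
    - {"dx": 0, "dy": 0, "dz": 0, "wx": 0, "wy": 0, "wz": 0, "fingers": 0.62}
    - {"dx": 0, "dy": 0, "dz": 0, "wx": 0, "wy": 0, "wz": 0, "fingers": 0.62}

```text
clock: 16.7
eef_pos: [488.3, -117.4, 32.4]
tool_rot: [1.699, 1.569, -0.068]
force: [0.2, 0.2, 0.2]
width: 32.6
```

```bash
python3 look2.py w18 327 170
```

```text
16.75 [ 488.6 -117.6   32.8] [-1.   0.1  0.9] 32.3 -101.2
```

View pics/w18c.png

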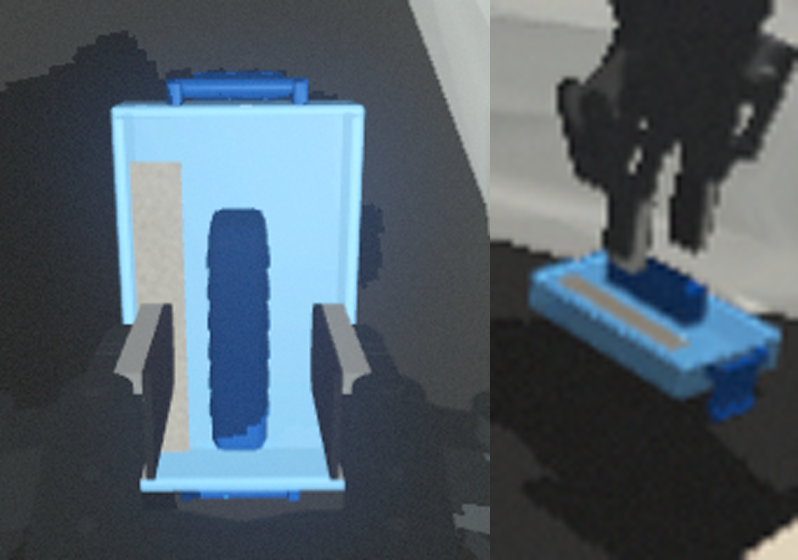

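Call:
servo_tool:
  rows:
    - {"dx": 0.01, "dy": 0, "dz": 0, "wx": 0, "wy": 0, "wz": 0, "fingers": 0.62}
    - {"dx": 0.006, "dy": 0, "dz": 0, "wx": 0, "wy": 0, "wz": 0, "fingers": 0.65}
    - {"dx": 0, "dy": 0, "dz": 0, "wx": 0, "wy": 0, "wz": 0, "fingers": 0.7}

```text
clock: 17.18
eef_pos: [487.1, -117.6, 19.2]
tool_rot: [-1.458, 1.57, 3.058]
force: [-0.4, -0.4, -0.3]
width: 25.4
```

```bash
python3 look2.py w19 327 170
```

```text
17.225 [ 487.3 -117.6   19.3] [0.1 0.2 0. ] 25.5 -101.3
```

View pics/w19c.png

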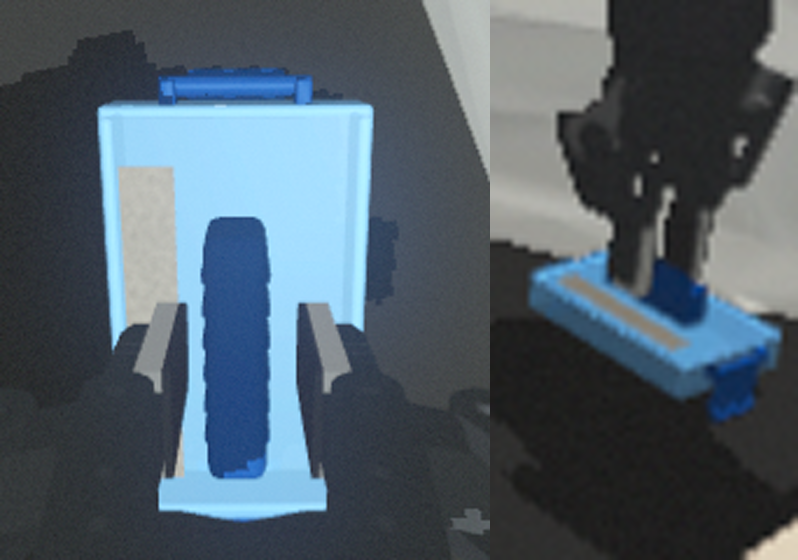

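Call:
servo_tool:
  rows:
    - {"dx": 0, "dy": 0, "dz": -0.002, "wx": 0, "wy": 0, "wz": 0, "fingers": 0.72}
    - {"dx": 0, "dy": 0, "dz": 0, "wx": 0, "wy": 0, "wz": 0, "fingers": 1}
    - {"dx": 0, "dy": 0, "dz": 0, "wx": 0, "wy": 0, "wz": 0, "fingers": 1}
    - {"dx": 0, "dy": 0, "dz": 0, "wx": 0, "wy": 0, "wz": 0, "fingers": 1}
    - {"dx": 0, "dy": 0, "dz": 0, "wx": 0, "wy": 0, "wz": 0, "fingers": 1}

```text
clock: 17.9
eef_pos: [488.0, -115.9, 19.7]
tool_rot: [2.194, 1.57, 0.427]
force: [-0.1, 2.2, 4.1]
width: 12.2
```

Call:
servo_tool:
  rows:
    - {"dx": -0.005, "dy": 0, "dz": 0, "wx": 0, "wy": 0, "wz": 0, "fingers": 1}
    - {"dx": -0.015, "dy": 0, "dz": 0, "wx": 0, "wy": 0, "wz": 0, "fingers": 1}
    - {"dx": -0.02, "dy": 0, "dz": 0, "wx": 0, "wy": 0, "wz": 0, "fingers": 1}

```text
clock: 18.27
eef_pos: [487.5, -116.3, 50.1]
tool_rot: [-1.283, 1.57, -3.051]
force: [-0.5, -0.1, -0.9]
width: 12.3
```

```bash
python3 look2.py w20 327 160
```

```text
18.325 [ 488.9 -116.6   52. ] [-0.1  0.1  1.3] 12.4 -101.3
```

View pics/w20c.png

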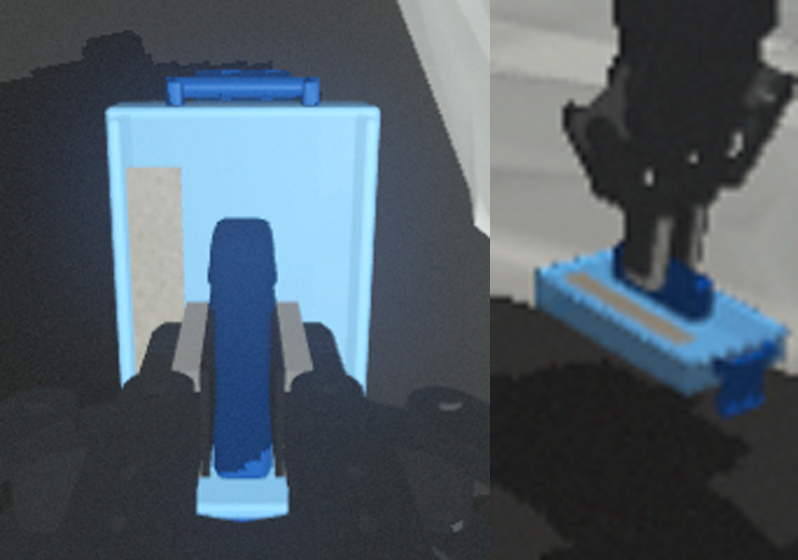

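```bash
python3 - <<'E'
from h import *
im=cv2.imread("pics/w20.png");i=np.load("pics/w20.npy",allow_pickle=True).item()
for c in (235,254,275): print(c,im[138:152,c,1].tolist())
for r in (160,180,200): print(r,im[r,190:206,1].tolist(),im[r,302:320,1].tolist())
C=-i['R'].T@i['t']
# tool frame from camera: R_tool axes; camera in tool fixed
p,R=tool();print(p,R.T@(C-p))
p0=C-R@np.array([-165.886,66.138,.264])
for t in (9,12,14.3):
    P=onplane([(235,143.6),(254,143.6),(275,143.6)],i,p0[2]+t);L=onplane([(196.5,160),(199,200),(313,160),(309,200)],i,p0[2]+t)
    print(t,(R.T@(P-p0).T)[1],"width",(R.T@(L-p0).T).round(2).tolist()[2], "y",(R.T@(L-p0).T).round(2).tolist()[1])
print(plan([516.9,68.0,100],81.6))
E
```

```text
235 [122, 111, 106, 94, 77, 105, 112, 136, 198, 222, 231, 225, 218, 215]
254 [123, 111, 105, 92, 76, 95, 115, 139, 203, 224, 233, 228, 220, 218]
275 [125, 108, 104, 90, 69, 94, 116, 144, 207, 227, 234, 230, 219, 219]
160 [56, 53, 53, 56, 56, 77, 174, 218, 228, 234, 227, 213, 203, 203, 205, 203] [211, 209, 208, 210, 213, 229, 236, 238, 232, 205, 127, 77, 76, 78, 84, 78, 76, 80]
180 [58, 53, 56, 57, 58, 59, 73, 175, 221, 228, 234, 226, 214, 202, 189, 186] [206, 206, 207, 210, 229, 234, 235, 231, 203, 130, 77, 80, 77, 81, 83, 82, 84, 83]
200 [55, 56, 56, 54, 57, 57, 56, 81, 179, 217, 226, 233, 225, 215, 202, 189] [206, 205, 208, 226, 232, 235, 229, 204, 124, 80, 82, 82, 80, 82, 80, 80, 80, 81]
[ 489.10765987 -116.53718572   51.35986197] [-1.64382140e+02  6.52208158e+01  1.01494928e-01]
9 [54.05484235 54.0521603  54.05567719] width [-31.42, -31.18, 34.05, 32.99] y [45.0, 21.67, 44.99, 21.64]
12 [54.28555827 54.28292743 54.28637717] width [-30.81, -30.58, 33.4, 32.37] y [45.4, 22.52, 45.39, 22.49]
14.3 [54.46244047 54.4598489  54.46324715] width [-30.35, -30.12, 32.91, 31.89] y [45.71, 23.17, 45.7, 23.14]
{'d': array([-0.0649, -0.0116, -0.2485]), 'tcp': array([ 489.1, -116.5,   51.4]), 'xt': array([ 0.003, -0.001, -1.   ]), 'zdir': -101.3, 'w81': array([29.52, -0.05, -0.  ]), 'w261': array([-0.48,  0.  , -0.03])}
```

Call:
servo_tool:
  rows:
    - {"dx": -0.06, "dy": 0, "dz": 0, "wx": 0, "wy": 0, "wz": 0, "fingers": 1}
    - {"dx": -0.01, "dy": -0.002, "dz": -0.06, "wx": 0, "wy": 0, "wz": 0, "fingers": 1}
    - {"dx": 0, "dy": -0.003, "dz": -0.065, "wx": 0, "wy": 0, "wz": 0, "fingers": 1}
    - {"dx": 0, "dy": -0.002, "dz": -0.065, "wx": 0, "wy": 0, "wz": 0, "fingers": 1}
    - {"dx": 0, "dy": -0.002, "dz": -0.058, "wx": -0.48, "wy": 0, "wz": 0, "fingers": 1}

```text
clock: 19.0
eef_pos: [517.7, 69.4, 102.3]
tool_rot: [1.931, 1.57, 0.215]
force: [0.4, 0.1, -0.8]
width: 12.3
```

Call:
servo_tool:
  rows:
    - {"dx": 0, "dy": 0, "dz": 0, "wx": 0, "wy": 0, "wz": 0, "fingers": 1}
    - {"dx": 0, "dy": 0, "dz": 0, "wx": 0, "wy": 0, "wz": 0, "fingers": 1}

```text
clock: 19.25
eef_pos: [517.1, 66.7, 101.9]
tool_rot: [-0.408, 1.57, -2.126]
force: [-0.1, -0.7, -0.6]
width: 12.5
```

```bash
python3 look2.py w21 275 170;python3 - <<'E'
from h import *
print(plan([518.8,68.6,75],81.65))
E
```

```text
19.3 [517.1  66.  101.9] [-0.1 -0.4 -0.5] 12.1 -98.5
{'d': array([ 0.0359,  0.0016, -0.0041]), 'tcp': array([517.2,  65.8, 101.9]), 'xt': array([-0.   , -0.001, -1.   ]), 'zdir': -98.5, 'w81': array([ 2.997e+01,  0.000e+00, -2.000e-02]), 'w261': array([-0.03,  0.01,  0.  ])}
```

View pics/w21c.png

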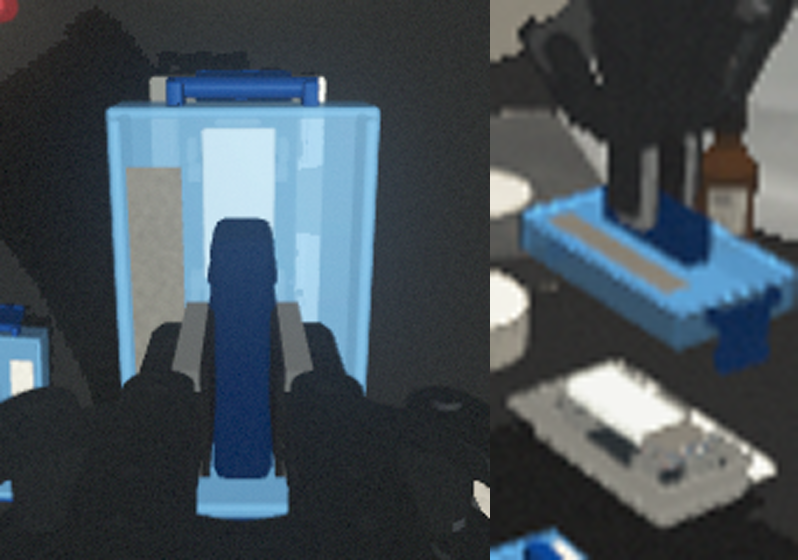

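Call:
servo_tool:
  rows:
    - {"dx": 0.02, "dy": 0.0015, "dz": -0.004, "wx": 0, "wy": 0, "wz": 0, "fingers": 1}
    - {"dx": 0.03, "dy": 0, "dz": 0, "wx": 0, "wy": 0, "wz": 0, "fingers": 1}
    - {"dx": 0.016, "dy": 0, "dz": 0, "wx": 0, "wy": 0, "wz": 0, "fingers": 1}
    - {"dx": 0, "dy": 0, "dz": 0, "wx": 0, "wy": 0, "wz": 0, "fingers": 1}

```text
clock: 19.85
eef_pos: [518.1, 69.9, 51.3]
tool_rot: [-1.208, 1.568, -2.926]
force: [-0.3, 0.1, -1.0]
width: 12.3
```

```bash
python3 look2.py w22 275 180;python3 - <<'E'
from h import *
print(plan([518.8,68.6,40],81.65))
E
```

```text
19.9 [518.7  70.2  52. ] [ 1.1 -0.6 -1.6] 11.9 -98.4
{'d': array([ 0.0167, -0.0002,  0.0023]), 'tcp': array([519.2,  70.3,  52.5]), 'xt': array([ 0.,  0., -1.]), 'zdir': -98.4, 'w81': array([29.99, -0.  ,  0.  ]), 'w261': array([-0.01, -0.  , -0.  ])}
```

View pics/w22c.png

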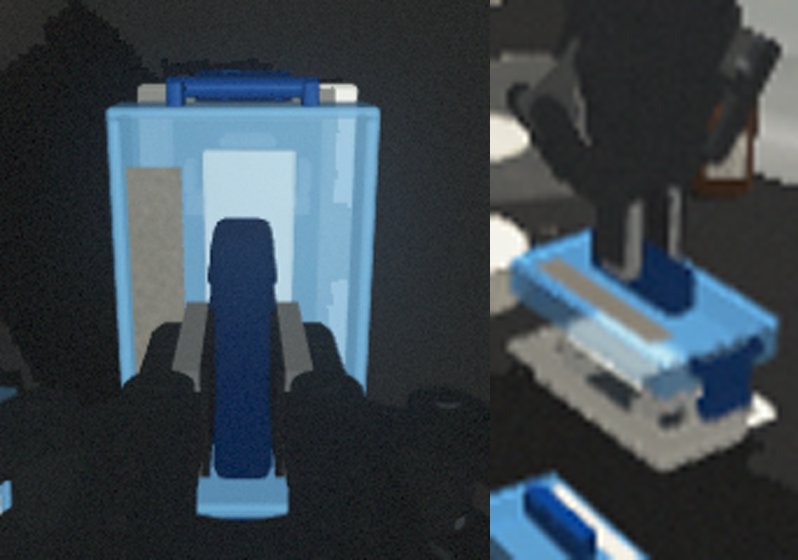

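Call:
servo_tool:
  rows:
    - {"dx": 0.008, "dy": 0, "dz": 0.0022, "wx": 0, "wy": 0, "wz": 0, "fingers": 1}
    - {"dx": 0.009, "dy": 0, "dz": 0, "wx": 0, "wy": 0, "wz": 0, "fingers": 1}
    - {"dx": 0, "dy": 0, "dz": 0, "wx": 0, "wy": 0, "wz": 0, "fingers": 1}

```text
clock: 20.32
eef_pos: [518.4, 68.6, 39.3]
tool_rot: [-1.177, 1.57, -2.894]
force: [0.1, -0.1, -0.7]
width: 12.3
```

```bash
python3 look2.py w23 275 185;python3 - <<'E'
from h import *
print(plan([518.8,68.6,40],81.65))
im=cv2.imread("pics/w23.png");i=np.load("pics/w23.npy",allow_pickle=True).item()
print([im[125:150,c].min(1).tolist() for c in (212,300)])
print(im[138,195:320].min(1).tolist())
E
```

```text
20.375 [518.6  68.7  39.5] [-0.1 -0.2 -1. ] 12.3 -98.4
{'d': array([-0.0004,  0.0001,  0.0002]), 'tcp': array([518.7,  68.8,  39.7]), 'xt': array([-0.,  0., -1.]), 'zdir': -98.4, 'w81': array([29.99,  0.  ,  0.  ]), 'w261': array([-0.01, -0.  ,  0.  ])}
[[40, 42, 25, 34, 28, 29, 36, 29, 22, 26, 18, 28, 56, 125, 127, 137, 129, 131, 105, 72, 66, 91, 110, 119, 116], [39, 37, 40, 43, 41, 43, 42, 31, 35, 35, 39, 45, 80, 184, 206, 224, 226, 163, 123, 101, 99, 108, 119, 129, 123]]
[19, 23, 23, 18, 24, 28, 24, 23, 22, 43, 100, 124, 122, 124, 123, 125, 124, 125, 125, 126, 126, 130, 188, 187, 184, 137, 50, 29, 34, 45, 47, 50, 28, 31, 30, 39, 36, 41, 32, 43, 33, 32, 34, 38, 35, 41, 41, 41, 38, 30, 39, 42, 37, 33, 42, 33, 29, 36, 36, 39, 39, 36, 32, 31, 38, 40, 36, 42, 37, 38, 43, 34, 39, 40, 36, 38, 39, 39, 37, 38, 35, 38, 35, 36, 34, 31, 45, 42, 43, 44, 38, 78, 163, 186, 185, 184, 180, 180, 180, 179, 181, 181, 185, 185, 183, 184, 185, 177, 116, 50, 40, 40, 47, 47, 43, 38, 42, 44, 39, 46, 46, 40, 40, 44, 41]
```

View pics/w23c.png

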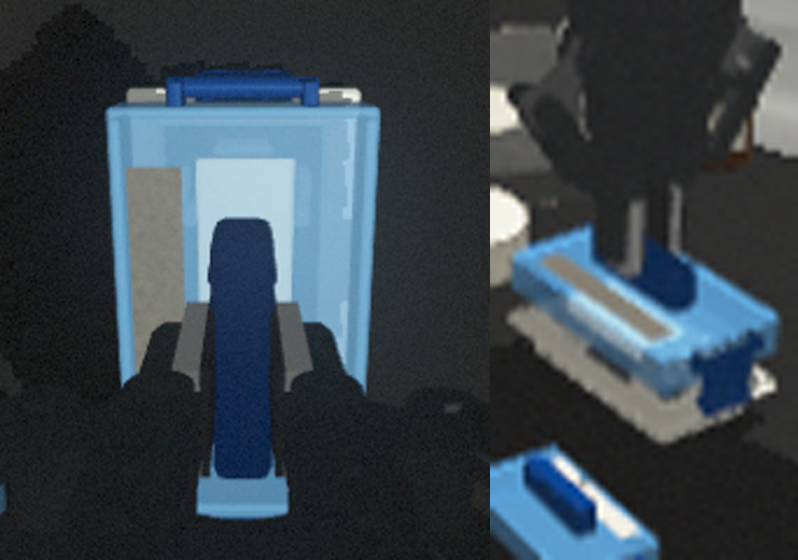

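```bash
python3 - <<'E'
from h import *
i=np.load("pics/w23.npy",allow_pickle=True).item()
a=np.radians(-8.35);u=np.array([np.cos(a),np.sin(a)])
C=(-i['R'].T@i['t']); tc=C[:2]@u-66.1
F=onplane([(212,137.4),(300,137.4)],i,18)[:,:2]@u
z=39.6
G=onplane([(254,145.0)],i,z+14.3)[:,:2]@u; G2=onplane([(254,145.0)],i,z+10)[:,:2]@u
print("case u",F-58,"cover u",G-56,G2-56,"tcp",tc)
E
```

```text
case u [501.51256974 501.46967963] cover u [501.37577539] [501.03797762] tcp 503.1526952314829
```

Aligned to within 0.5 mm, so I lower onto the rim in small steps.

Call:
servo_tool:
  rows:
    - {"dx": 0.004, "dy": 0, "dz": 0, "wx": 0, "wy": 0, "wz": 0, "fingers": 1}
    - {"dx": 0.003, "dy": 0, "dz": 0, "wx": 0, "wy": 0, "wz": 0, "fingers": 1}
    - {"dx": 0, "dy": 0, "dz": 0, "wx": 0, "wy": 0, "wz": 0, "fingers": 1}

```text
clock: 20.8
eef_pos: [518.8, 68.8, 34.4]
tool_rot: [2.178, 1.571, 0.461]
force: [0.5, 0.2, -1.0]
width: 12.2
```

Call:
servo_tool:
  rows:
    - {"dx": 0.003, "dy": 0, "dz": 0, "wx": 0, "wy": 0, "wz": 0, "fingers": 1}
    - {"dx": 0, "dy": 0, "dz": 0, "wx": 0, "wy": 0, "wz": 0, "fingers": 1}

```text
clock: 21.05
eef_pos: [519.2, 68.9, 32.5]
tool_rot: [1.906, 1.57, 0.189]
force: [0.2, 1.2, 2.8]
width: 12.1
```

Call:
servo_tool:
  rows:
    - {"dx": 0.003, "dy": 0, "dz": 0, "wx": 0, "wy": 0, "wz": 0, "fingers": 1}
    - {"dx": 0, "dy": 0, "dz": 0, "wx": 0, "wy": 0, "wz": 0, "fingers": 1}

```text
clock: 21.3
eef_pos: [520.1, 68.9, 30.8]
tool_rot: [1.846, 1.568, 0.129]
force: [1.3, -1.5, 7.1]
width: 11.9
```

Call:
servo_tool:
  rows:
    - {"dx": 0.003, "dy": 0, "dz": 0, "wx": 0, "wy": 0, "wz": 0, "fingers": 1}
    - {"dx": 0, "dy": 0, "dz": 0, "wx": 0, "wy": 0, "wz": 0, "fingers": 1}

```text
clock: 21.55
eef_pos: [518.9, 69.0, 27.7]
tool_rot: [2.408, 1.57, 0.691]
force: [0.0, 0.6, -2.5]
width: 12.3
```

Call:
servo_tool:
  rows:
    - {"dx": 0.003, "dy": 0, "dz": 0, "wx": 0, "wy": 0, "wz": 0, "fingers": 1}
    - {"dx": 0, "dy": 0, "dz": 0, "wx": 0, "wy": 0, "wz": 0, "fingers": 1}

```text
clock: 21.8
eef_pos: [518.5, 68.6, 25.0]
tool_rot: [-1.229, 1.57, -2.946]
force: [0.5, 0.4, -4.4]
width: 12.1
```

```bash
python3 look2.py w24 275 185
```

```text
21.85 [518.4  68.6  25. ] [ 0.4  0.3 -3.4] 12.1 -98.4
```

View pics/w24c.png

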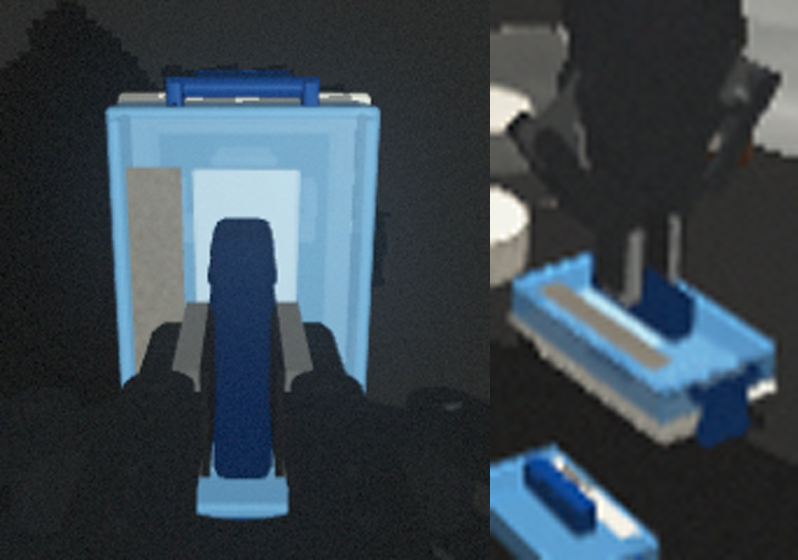

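Call:
servo_tool:
  rows:
    - {"dx": 0.003, "dy": 0, "dz": 0, "wx": 0, "wy": 0, "wz": 0, "fingers": 1}
    - {"dx": 0, "dy": 0, "dz": 0, "wx": 0, "wy": 0, "wz": 0, "fingers": 1}

```text
clock: 22.15
eef_pos: [518.4, 68.5, 24.7]
tool_rot: [0.101, 1.57, -1.616]
force: [-3.8, -0.2, 13.9]
width: 12.1
```

Call:
servo_tool:
  rows:
    - {"dx": 0.002, "dy": 0, "dz": 0, "wx": 0, "wy": 0, "wz": 0, "fingers": 1}
    - {"dx": 0, "dy": 0, "dz": 0, "wx": 0, "wy": 0, "wz": 0, "fingers": 1}

```text
clock: 22.4
eef_pos: [518.5, 68.4, 24.6]
tool_rot: [0.605, 1.57, -1.113]
force: [-6.6, -1.1, 29.1]
width: 12.0
```

Call:
servo_tool:
  rows:
    - {"dx": -0.004, "dy": 0, "dz": 0, "wx": 0, "wy": 0, "wz": 0, "fingers": 1}
    - {"dx": 0, "dy": 0, "dz": 0, "wx": 0, "wy": 0, "wz": 0, "fingers": 1}

```text
clock: 22.65
eef_pos: [518.7, 68.4, 24.8]
tool_rot: [-0.157, 1.57, -1.875]
force: [-1.4, -1.7, 3.0]
width: 12.1
```

```bash
python3 look2.py w25 275 185; python3 - <<'E'
import cv2,numpy as np
j=cv2.imread("pics/w25s.png");cv2.imwrite("pics/w25d.png",cv2.resize(j[160:240,220:340],None,fx=6,fy=6,interpolation=cv2.INTER_CUBIC))
E
```

```text
22.7 [518.7  68.5  24.8] [-1.9 -0.7  4.4] 12.0 -98.4
```

View pics/w25d.png

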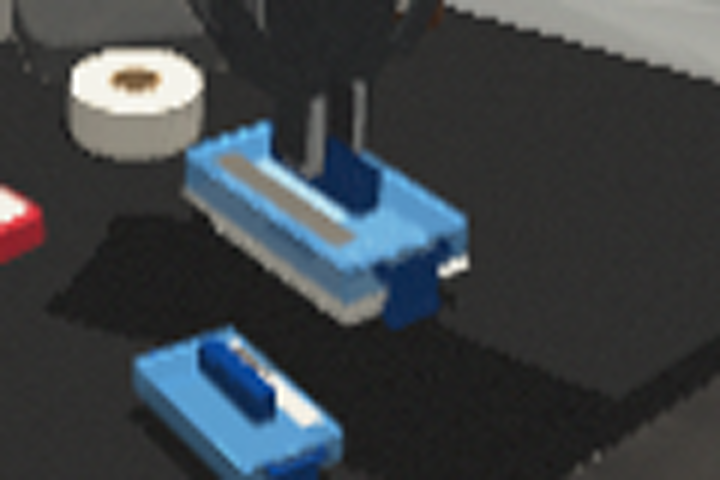

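View pics/w25c.png

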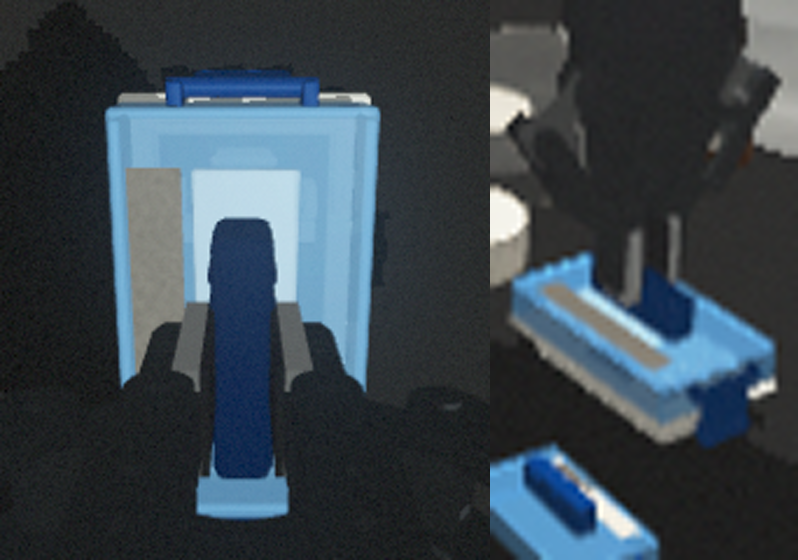

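Call:
servo_tool:
  rows:
    - {"dx": 0, "dy": 0, "dz": 0, "wx": 0, "wy": 0, "wz": 0, "fingers": 0.75}
    - {"dx": 0, "dy": 0, "dz": 0, "wx": 0, "wy": 0, "wz": 0, "fingers": 0.65}
    - {"dx": 0, "dy": 0, "dz": 0, "wx": 0, "wy": 0, "wz": 0, "fingers": 0.6}
    - {"dx": 0, "dy": 0, "dz": 0, "wx": 0, "wy": 0, "wz": 0, "fingers": 0.6}

```text
clock: 23.25
eef_pos: [518.8, 68.8, 24.7]
tool_rot: [2.911, 1.571, 1.194]
force: [-0.4, 0.2, 0.5]
width: 34.1
```

Call:
servo_tool:
  rows:
    - {"dx": -0.02, "dy": 0, "dz": 0, "wx": 0, "wy": 0, "wz": 0, "fingers": 0.6}
    - {"dx": -0.06, "dy": 0, "dz": 0, "wx": 0, "wy": 0, "wz": 0, "fingers": 0.6}
    - {"dx": -0.08, "dy": 0, "dz": 0, "wx": 0, "wy": 0, "wz": 0, "fingers": 0.6}
    - {"dx": 0, "dy": 0, "dz": 0, "wx": 0, "wy": 0, "wz": 0, "fingers": 0.6}
    - {"dx": 0, "dy": 0, "dz": 0, "wx": 0, "wy": 0, "wz": 0, "fingers": 0.6}

```text
clock: 23.88
eef_pos: [518.6, 68.5, 145.4]
tool_rot: [1.489, 1.57, -0.228]
force: [0.0, -0.8, -1.4]
width: 34.1
```

```bash
python3 look2.py w26 275 185; python3 - <<'E'
import sys
from h import *
im=cv2.imread("pics/w26.png");j=cv2.imread("pics/w26s.png");i=np.load("pics/w26.npy",allow_pickle=True).item();js=ctrl.camera_info("scene")
cv2.imwrite("pics/w26d.png",np.hstack([cv2.resize(im[110:270,185:325],(420,480),interpolation=cv2.INTER_CUBIC),cv2.resize(j[150:240,235:305],(373,480),interpolation=cv2.INTER_CUBIC)]))
b,g,r=[im[:,:,k].astype(int) for k in range(3)]
m=np.zeros((384,512),np.uint8);m[110:280,190:325]=((b-r>50)&(g>110))[110:280,190:325];m=cv2.morphologyEx(m,cv2.MORPH_OPEN,np.ones((3,3)))
print("cap z39",rect(m,i,39),"z48",rect(m,i,48))
m[110:280,190:325]=(im.min(2)>75)[110:280,190:325]; 
d=np.zeros((384,512),np.uint8);d[145:245,240:272]=((b-r>40)&(g<100))[145:245,240:272]
print("bar z59",rect(d,i,59),"z68",rect(d,i,68))
E
```

```text
23.925 [518.   68.4 144.5] [-0.   0.2 -0.2] 34.2 -98.4
cap z39 (array([517.4,  67.9]), 111.5, 63.4, -8.2) z48 (array([519.6,  67.6]), 107.8, 61.3, -8.2)
bar z59 (array([518.9,  67.8]), 58.8, 14.1, -8.8) z68 (array([521.2,  67.5]), 56.7, 13.6, -8.8)
```

View pics/w26d.png

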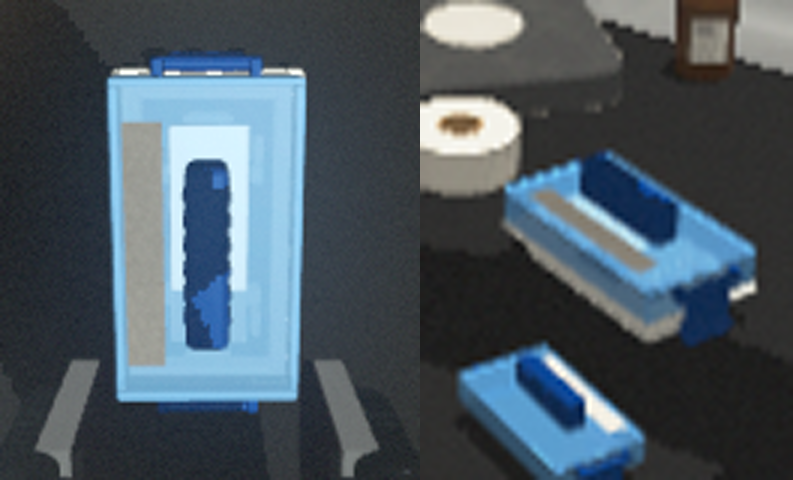

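```bash
python3 -c "
from h import *
print(ctrl.read_state()['force']);print(ctrl.finish_job())"
```

```text
[-0.01479669  1.01315109 -0.90636231]
the job is handed in; nothing more can be done
None
```

I laid the glass slides in the case bed, put the large blue cover on and pressed it down. I then let go, raised the arm clear and handed the job in at about 24 s. `finish_job()` gives no verdict, so the checks below are mine.

**Checks before hand-in:**
- **Slides:** a picture taken before the cover went on showed them lying between the end stops and side nubs. A cruder automatic outline put their centre about 2 mm off along the case.
- **Cover position:** it measured about 0.5 mm off the case centre and at the size expected for its home height. In the scene picture the skirt looked evenly down on the rim.
- **Snap:** resistance rose to at least 7 N, then changed to a downward pull. The cover then met a hard stop at the expected height with 29 N on it. I did not measure the clip angles, and judged both ends only from pictures and this force.
- **Bystanders:** the dropper, label roll and timer were not touched, though I did not re-measure their positions.

**What failed or disagreed:**
- **First grasp:** the fingers shut above the slides without touching them. The fingertips are really about 13–18 mm above the reported TCP point, so I lowered the arm step by step using force and pictures.
- **Finger opening:** it read about 22 mm on the 28 mm slides and 12 mm on the 14 mm cover bar.
- **Height in the grip:** the camera estimates of how low the held slides hung were up to 6 mm different from the table reading. Contact with the bed agreed with the table reading.

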